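# Hang the beam shield on its two hooks by feel

### The job

Before the laser is switched on, take the black beam shield out of its grey parking cradle and hang its rod in the two red hooks of the stand. Nobody noted how high the hooks are clamped, so lower the shield gently until you feel both hooks take it, and while still holding it pull it down lightly for a moment (about half a kilo, 5 N, on top of its own weight) to check that both ends have seated. Then let go and leave it hanging level and still, with the beaker, the slide box and the dropper bottle left where they were.

Things in the scene. Friction and masses are not known exactly. Their poses are not given: they have to be found in the camera images.
- shield_grip (a point): Centre of the red grip block on top of the beam shield (the thing to carry). Block: 14 mm thick along x, 60 mm wide along y, 46 mm tall along z. Shield as a whole: black upright panel 100 mm wide (y), 4 mm thick (x), with a weighted dark hem bar (24 x 104 x 14 mm) along its lower edge, 189 mm tall in all; this point lies 166 mm above its underside and 41 mm above the axis of its hanging rod. z is up when it stands or hangs. Mass 0.26 to 0.42 kg.
- shield_rod (a point): Middle of the shield's steel hanging rod: 10 mm thick, 184 mm long along the shield's y axis, standing out on both sides of the panel; black collars 19 mm in diameter and 8 mm long on its ends (their inner faces 84 mm from the middle). It lies 41 mm below shield_grip and 125 mm above the shield's underside.
- shield: The beam shield itself; origin at the middle of its underside, x through its thickness, y along rod and grip, z up to the grip. It is the same from the front and from the back, so either face may look to the robot.
- cradle: Grey plastic parking cradle, fixed on the mat, 66 x 150 mm, origin at the middle of its underside; its four low walls (22 mm high) surround the shield's hem bar with 3.5 to 5 mm of play. Its floor is 8 mm above its underside. Lift the shield straight up out of it.
- stand: Aluminium hook stand, fixed; origin at its underside (on a 3 mm mat) straight below the middle between its hooks' seats. z up, y along the crossbar, x from the hooks (robot's side) back to the crossbar. Crossbar 12 mm thick at x = 68 mm; posts 16 mm thick, 255 mm tall at x = 68, y = +/-102 mm on 30 mm wide feet. The crossbar with both hooks is clamped at an unreported height and stays there.
- seat_top (a point): Point of the stand 215 mm above its origin (axes as the stand's): where the middle of the seated rod lies if the crossbar is clamped at its highest. The true seat lies 0 to 50 mm straight below this point, both hooks equally high. The hooks rise up to 22 mm above the axis of a seated rod, so a level rod held 30 mm or more above this point clears them; bring it in so from the hooks' front.
- hook_line (a point): Same place as the stand's origin, below the seats. Hooks: red-coated 8 mm bar at y = +66 and -66 mm, each an upward-open flat-bottomed U along x, centred at x = 0; the rod has about 5 mm of play either way in it, and the flared sides catch a rod up to 10 mm off. Along y, panel and collars leave 10 mm of play either way beside the hooks.
- beaker: Small clear beaker, 54 mm wide, 79 mm tall, on the mat behind the cradle; origin at its underside. A bystander.
- slide_box: Box of microscope slides, 34 x 82 x 33 mm, on the bench to the right of the cradle; origin at its underside. A bystander.
- dropper: Amber dropper bottle, 33 mm wide, 99 mm tall, on the mat between stand and beaker; origin at its underside. A bystander.

How it is judged:
By the outcome, as a careful person would: the job done as asked, in the order asked, and still so for the second after the job is handed in, with the robot touching nothing.
It also fails if it takes over 45 s, if anything falls off the work surface, if the arm or the gripper's body presses on something with over 40 N, if the wrist force passes 120 N, or if a joint passes its speed limit or range.

### The arm

A 7-joint arm with a two-finger parallel gripper is mounted at the origin on a cart in front of the work surface, level with it; the furniture and walls round the work are solid. World frame = base frame: x ahead of the robot, y to its left, z up, the work surface at z = 0. Lengths are in m, angles in rad, forces in N, time in s.
With the tool pointing down it reaches from about 0.425 to 0.925 m from the base axis. Payload 6.8 kg.
Tool frame: the origin (TCP) lies between the finger pads; the fingertips stand 25 mm ahead of it and the grasp point (between the pads) lies 6 mm ahead of it; z points along the fingers, x is the direction in which the jaws open and shut, and the axes are right-handed (so a half turn about z gives the same grasp; the last joint's range is limited). The gripper opens to 88 mm and grips with 3 to 60 N. Pads are 20 mm wide; open, the fingers measure 115 mm over their backs; the gripper's body (75 mm by 178 mm) begins 61 mm behind the grasp point.
Start: joints at [-1.412, 0.477, 0.022, 1.555, -0.011, 1.109, -0.083], TCP at [0.178, 0.651, 0.248] pointing down, gripper open.
Joint ranges: [-2.96, 2.96], [-0.34, 2.1], [-1.41, 1.46], [0.24, 2.44], [-1.37, 4.51], [0.17, 1.92], [-2.96, 2.96]. Speed limits (rad/s): [2.39, 2.39, 3.14, 3.14, 3.14, 3.14, 3.14].

### API

Orientations are given as a unit quaternion [x, y, z, w].
In Python, from rig import robot gives the robot as it stands.
- The arm moves only by the tool carry_out, never from a script. Its argument "steps" is a list of rows, each an object of numbers: "dx", "dy", "dz": the shift along the tool's x, y, z in mm; "ax", "ay", "az": the turn, a rotation vector about the tool's x, y, z in rad. In form: [{"dx": .., "dy": .., "dz": .., "ax": .., "ay": .., "az": ..}, ...]. A call has exactly 10 rows; each row is the pose to reach, as a shift and turn from the pose commanded when the call began, along the tool's axes at that moment; what a row does not reach only later rows make up. A row lasts 1/10 s, in which the tool goes at most 50 mm and 8.59 degrees, less where a joint would pass 70% of its speed; a pose out of reach is approached as far as the arm can. A call with a gripper value outside its range is refused whole. "jaw" is the finger opening in mm, from 0 to 87.8, set as the call begins (left out, the last holds). The fingers move at their own pace and stop on an object; the grip force is fixed at half the most. Time passes only in rows, so rows that repeat a pose let the fingers close, or fill a call up. It gives the time, the measured TCP pose, the force and the opening at its end, in the units of the state.
- robot.get_obs(): the state, without advancing time (a new reading comes with each control period).
- robot.read_camera(name): name is "scene" or "side" or "wrist"; returns a dict with "color" (384x512x3 uint8, blue, green, red), "z_map" (384x512 float32, m along the optical axis (not along the pixel's ray), 0 where there is no reading), "K" (3x3 intrinsics, pixels), "world_from_camera" (4x4, takes a point from camera to world coordinates); the wrist camera has in their place "mount" (4x4, takes a point from camera to tool coordinates, whose origin is the TCP and whose axes are the tool frame's). Camera axes: x right, y up, looking along -z (the intrinsics and any distortion apply to the point x, -y, -z); pixel columns grow to the right and rows downward; lengths in m; the calibration is good to about 2 mm. A picture is of the moment at which its call begins: read the wrist's pose just before it.
- robot.sign_off(): hands the job in, once; it reports no verdict.
The state is a dict: "t": time; "qpos": joint angles; "qd": joint speeds; "tau": joint torques, N m; "position": TCP position; "ee_rot": TCP orientation; "contact_force": force on the tool from outside, world axes, zero at the start; "ft_torque": the same for the moment, N m; "opening": finger opening in m.
Only numpy, scipy, OpenCV 4.12 (cv2) and the standard library are available. Lean on these libraries where they do the work, as an engineer would, in place of code of your own. Each camera call takes 0.05 s, during which the arm holds its last target.

## Working session

There is one attempt and no reset: what is moved stays moved. The work goes in short steps, Python scripts to look and compute and a tool call to move; the robot and the scene stay as the last step left them, time stands still between calls to the robot, and variables do not carry over. Pictures are saved under pics/ and viewed, and the job is handed in when it is done.

Besides the shell and the picture viewer there is one more tool, called as name(argument=value, ...), one argument or row to a line, values as JSON. carry_out: Moves the arm, as the interface text tells. Its arguments: {"type":"object","properties":{"steps":{"type":"array","items":{"type":"object","properties":{"dx":{"type":"number"},"dy":{"type":"number"},"dz":{"type":"number"},"ax":{"type":"number"},"ay":{"type":"number"},"az":{"type":"number"}}}},"jaw":{"type":"number"}},"required":["steps"]}

```bash
mkdir -p pics; ls; python3 - <<'E'
from rig import robot
import cv2,numpy as np
o=robot.get_obs()
for k,v in o.items(): print(k,np.round(v,4))
for n in ["scene","side","wrist"]:
    c=robot.read_camera(n); cv2.imwrite(f"pics/{n}0.png",c["color"])
    np.savez(f"{n}0.npz",**c)
    print(n,np.round(c["K"],2).tolist(),np.round(c.get("world_from_camera",c.get("mount")),4).tolist(),list(c.keys()))
E
```

```text
pics
t 0.0
qpos [-1.4121  0.4778  0.0224  1.5565 -0.0115  1.1093 -0.0831]
qd [ 0.0003  0.0006 -0.0008  0.0002 -0.0005 -0.001  -0.001 ]
tau [ 4.00000e-04 -5.82841e+01  1.53440e+00 -2.72614e+01 -5.45000e-02
  1.70000e-02  2.00000e-04]
position [0.1779 0.6506 0.2467]
ee_rot [ 7.949e-01  6.068e-01 -7.000e-04  6.000e-04]
contact_force [ 0.3179  0.8455 -0.3715]
ft_torque [-0.0205  0.0026  0.0053]
opening 0.0879
scene [[361.99, 0.0, 256.47], [0.0, 361.99, 190.64], [0.0, 0.0, 1.0]] [[-0.7021, 0.5361, -0.4687, 0.1022], [-0.7118, -0.5098, 0.4832, 0.0325], [0.0201, 0.6729, 0.7395, 0.7719], [0.0, 0.0, 0.0, 1.0]] ['color', 'z_map', 'K', 'world_from_camera']
side [[468.75, 0.0, 249.38], [0.0, 468.75, 193.62], [0.0, 0.0, 1.0]] [[-0.907, 0.1873, -0.3772, 0.1233], [-0.4208, -0.439, 0.7938, 0.4485], [-0.0169, 0.8787, 0.477, 0.6265], [0.0, 0.0, 0.0, 1.0]] ['color', 'z_map', 'K', 'world_from_camera']
wrist [[322.13, 0.0, 261.76], [0.0, 322.13, 198.21], [0.0, 0.0, 1.0]] [[1.0, 0.0, 0.0009, 0.0002], [0.0003, -0.9674, -0.2533, -0.069], [0.0009, 0.2533, -0.9674, -0.1371], [0.0, 0.0, 0.0, 1.0]] ['color', 'z_map', 'K', 'mount']
```

View pics/scene0.png

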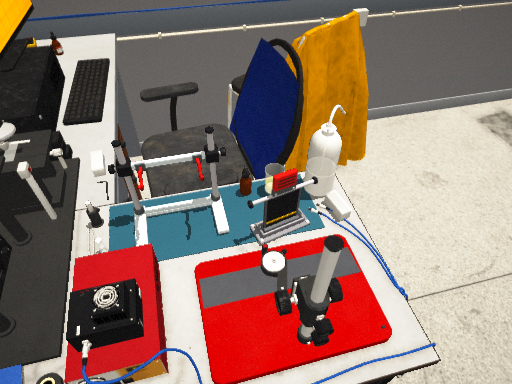

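View pics/side0.png

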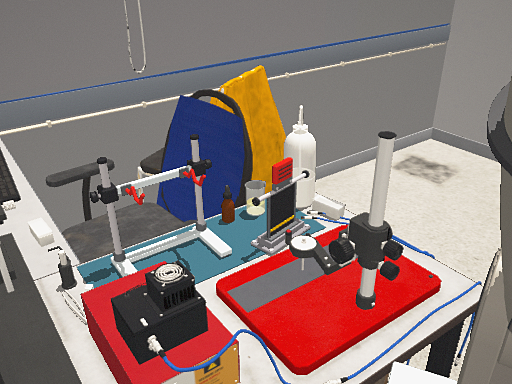

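View pics/wrist0.png

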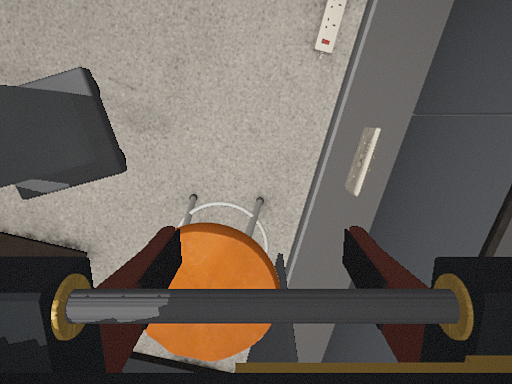

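```bash
cat > h.py <<'E'
import numpy as np,cv2
def load(n): return dict(np.load(n+'.npz'))
def cloud(c,T=None):
    T=c["world_from_camera"] if T is None else T
    K=c["K"];z=c["z_map"].astype(float);h,w=z.shape
    u,v=np.meshgrid(np.arange(w),np.arange(h))
    P=np.stack([(u-K[0,2])/K[0,0]*z,-(v-K[1,2])/K[1,1]*z,-z],-1)
    W=P@T[:3,:3].T+T[:3,3]; W[z<=0]=np.nan
    return W
def proj(c,P,T=None):
    T=c["world_from_camera"] if T is None else T
    p=(np.atleast_2d(P)-T[:3,3])@T[:3,:3]
    K=c["K"]; return np.stack([K[0,0]*p[:,0]/-p[:,2]+K[0,2],K[1,1]*-p[:,1]/-p[:,2]+K[1,2]],-1)
def ray(c,uv,T=None):
    T=c["world_from_camera"] if T is None else T
    K=c["K"];d=np.array([(uv[0]-K[0,2])/K[0,0],-(uv[1]-K[1,2])/K[1,1],-1.])
    return T[:3,3],T[:3,:3]@d
def tri(*cu):
    A=np.zeros((3,3));b=np.zeros(3)
    for c,uv in cu:
        o,d=ray(c,uv);d=d/np.linalg.norm(d);M=np.eye(3)-np.outer(d,d);A+=M;b+=M@o
    return np.linalg.solve(A,b)
E
python3 - <<'E'
from h import *
s=load("scene0");d=load("side0")
cv2.imwrite("pics/s_z.png",cv2.resize(s["color"][110:260,90:350],None,fx=3,fy=3,interpolation=cv2.INTER_CUBIC))
cv2.imwrite("pics/d_z.png",cv2.resize(d["color"][120:290,70:340],None,fx=2.9,fy=2.9,interpolation=cv2.INTER_CUBIC))
for n,c in(("s",s),("d",d)):
    W=cloud(c); hsv=cv2.cvtColor(c["color"],cv2.COLOR_BGR2HSV)
    m=((hsv[...,0]<8)|(hsv[...,0]>172))&(hsv[...,1]>150)&(hsv[...,2]>70)
    nl,l,st,ce=cv2.connectedComponentsWithStats(m.astype(np.uint8))
    for i in range(1,nl):
        if st[i,4]>15:
            p=W[l==i];p=p[~np.isnan(p[:,0])]
            print(n,st[i],ce[i].round(1),np.round(np.median(p,0),3) if len(p) else None,np.round(p.min(0),3) if len(p) else '',np.round(p.max(0),3) if len(p) else '')
E
```

```text
s [196 158   8  23  85] [199.4 168.8] [ 0.608 -0.299  0.194] [ 0.568 -0.323  0.182] [ 0.645 -0.275  0.215]
s [137 167   7  24 102] [140.2 178.6] [ 0.674 -0.185  0.193] [ 0.634 -0.408 -0.503] [ 1.325 -0.16   0.214]
s [272 168  26  24 386] [284.3 179.2] [ 0.456 -0.421  0.187] [ 0.444 -0.535  0.045] [ 0.569 -0.396  0.203]
s [  194   234   198   150 12418] [282.  325.5] [ 0.263 -0.211  0.03 ] [ 0.098 -0.501  0.007] [ 0.502 -0.056  0.366]
s [263 236  64  24 692] [300.7 247.8] [ 0.361 -0.397  0.03 ] [ 0.229 -0.472  0.026] [ 0.42  -0.232  0.366]
s [  72  243   94  134 5837] [124.7 304. ] [ 0.493 -0.02   0.099] [ 0.374 -0.129  0.015] [0.655 0.1   0.177]
s [287 288   5   6  21] [288.9 290.5] [ 0.309 -0.293  0.031] [ 0.267 -0.3    0.028] [ 0.315 -0.226  0.175]
s [ 64 342  19  42 537] [ 72.9 364.3] [0.457 0.108 0.1  ] [0.426 0.089 0.087] [0.502 0.132 0.139]
s [155 352  13  20  94] [163.4 359.5] [ 0.37  -0.009  0.053] [ 0.362 -0.023  0.018] [0.393 0.003 0.102]
d [272 157  21  27 368] [281.3 170.1] [ 0.455 -0.413  0.182] [ 0.443 -0.596  0.122] [ 0.521 -0.394  0.201]
d [183 168  23  18 149] [194.6 176.7] [ 0.606 -0.297  0.191] [ 0.566 -0.356  0.169] [ 0.647 -0.273  0.214]
d [125 186  20  19 147] [135.1 194.8] [ 0.672 -0.183  0.192] [ 0.632 -0.21   0.18 ] [ 0.713 -0.159  0.214]
d [314 225  34  22 299] [329.7 235.5] [ 0.342 -0.432  0.029] [ 0.277 -0.495  0.026] [ 0.373 -0.213  0.172]
d [  216   249   225   126 12597] [325.9 308.8] [ 0.278 -0.197  0.029] [ 0.098 -0.423  0.007] [ 0.501 -0.054  0.163]
d [  81  261   99  123 4165] [120.9 333.1] [0.558 0.057 0.099] [ 0.412 -0.128  0.008] [0.656 0.123 0.208]
d [ 164  307   69   61 1664] [200.4 344.4] [0.41  0.027 0.099] [ 0.374 -0.047  0.096] [0.45  0.089 0.146]
d [231 339   7   7  18] [234.5 341.9] [ 0.366 -0.001  0.098] [ 0.363 -0.005  0.097] [0.368 0.007 0.1  ]
```

View pics/s_z.png

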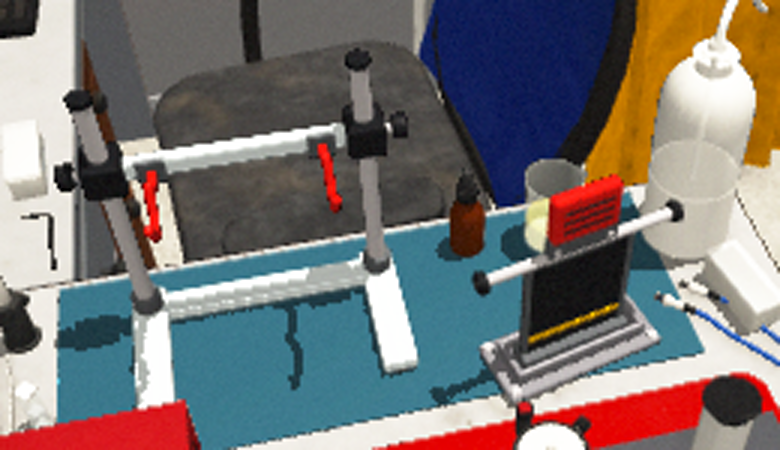

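View pics/d_z.png

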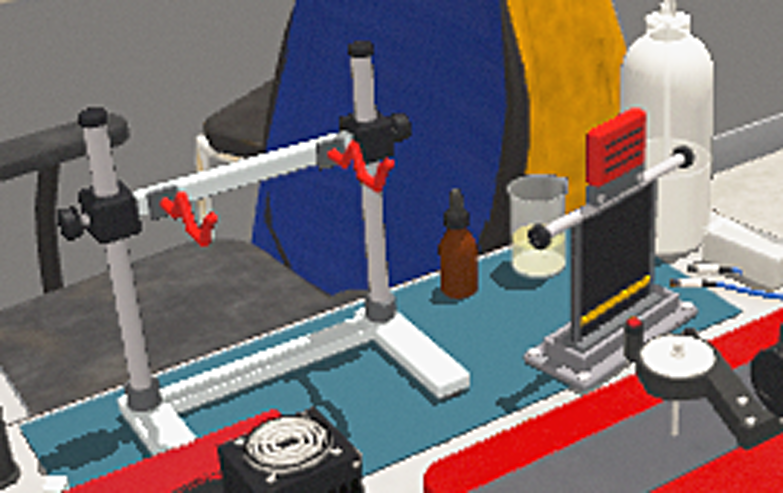

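```bash
python3 - <<'E'
from h import *
s=load("scene0");d=load("side0")
def cr(c,n,x0,y0,x1,y1,f):
    cv2.imwrite(f"pics/{n}.png",cv2.resize(c["color"][y0:y1,x0:x1],None,fx=f,fy=f,interpolation=cv2.INTER_NEAREST))
cr(s,"s_sh",240,160,330,250,6.5);cr(d,"d_sh",240,150,340,250,6)
cr(s,"s_hk",125,150,225,190,8);cr(d,"d_hk",115,150,215,210,8)
# tall obstacles map
W=np.vstack([cloud(c).reshape(-1,3) for c in(s,d)]);W=W[~np.isnan(W[:,0])]
W=W[(W[:,0]>.1)&(W[:,0]<1)&(W[:,1]>-.8)&(W[:,1]<.3)&(W[:,2]>-.05)&(W[:,2]<.6)]
H=np.zeros((44,36))
np.maximum.at(H,(((W[:,1]+.8)/.025).astype(int),((W[:,0]-.1)/.025).astype(int)),W[:,2])
print("cols x",[round(.1+.025*i,3) for i in range(36)])
for i in range(40): print("%.3f"%(-.8+.025*i)," ".join("%3d"%(1000*v) for v in H[i]))
E
```

```text
cols x [0.1, 0.125, 0.15, 0.175, 0.2, 0.225, 0.25, 0.275, 0.3, 0.325, 0.35, 0.375, 0.4, 0.425, 0.45, 0.475, 0.5, 0.525, 0.55, 0.575, 0.6, 0.625, 0.65, 0.675, 0.7, 0.725, 0.75, 0.775, 0.8, 0.825, 0.85, 0.875, 0.9, 0.925, 0.95, 0.975]
-0.800   0   0   0   0   0   0   0   0   0   0   0   0   0   0   0   0   0   0   0   0   0   0   0   8  71 107  57   0   0   0   0   0   0   0   0   0
-0.775   0   0   0   0   0   0   0   0   0   0   0   0   0   0   0   0 167   0   0   0   0   0   0   0  35  23   0   0   0   0   0   0   0   0   0   0
-0.750   0   0   0   0   0   0   0   0   0   0   0   0   0   0   0   0 187   0   0   0   0   0   0   0   0   0   0   0   0   0   0   0   0   0   0   0
-0.725   0   0   0   0   0   0   0   0   0   0   0   0   0   0   0   0 220   0   0   0   0   0   0   0   0   0   0   0   0   0   0   0   0   0   0   0
-0.700   0   0   0   0   0   0   0   0   0   0   0   0   0   0   2   0 240   0   0   0   0   0   0   0   0   0   0   0   0   0   0   0   0   0   0   0
-0.675   0   0   0   0   0   0   0   0   0   0   0   0   2   4   3 254 251   0   0   0   0   0   0   0   0   0  
[... 4464 characters left out ...]
 135 141 143 165 163 161 100   3  16  18  18  17  19  18  18  18  18  17  23 130  23  17  17  15   0
0.100 533   0   0   0   0   0   0   0   0   0   0 135 139 101 102 101  60   3  17  19  18  18  17  19  18  17  18  19  96  95  75  16  17  16   0   0
0.125 552   0   0   0   0   0   0   0   0   0   0   0   0 100  99  19  18  17  18  18  18  17  19  19  19  17  41  50  56   0   0   0   0   0   0   0
0.150   0   0   0   0   0   0   0   0   0   0   0   0   0   0   0  21  20   4  17  18  18  18  78  24  19  27  35   0   0   0   0   0   0   0   0   0
0.175   0   0   0   0   0   0   0   0   0   0   0   0   0   0   0   0  18  14  18  17  18  24  80  16  18  15   0   0   0   0   0   0   0   0   0   0
```

View pics/s_sh.png

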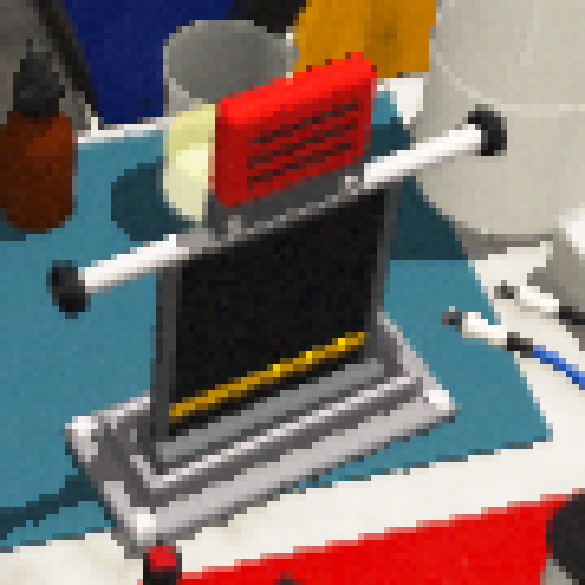

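View pics/d_sh.png

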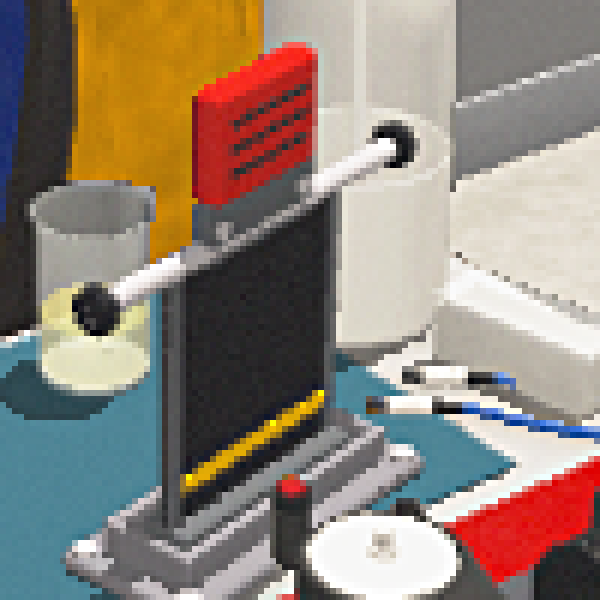

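View pics/s_hk.png

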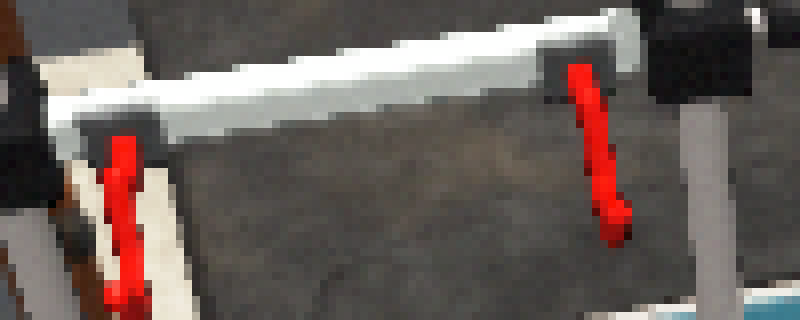

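View pics/d_hk.png

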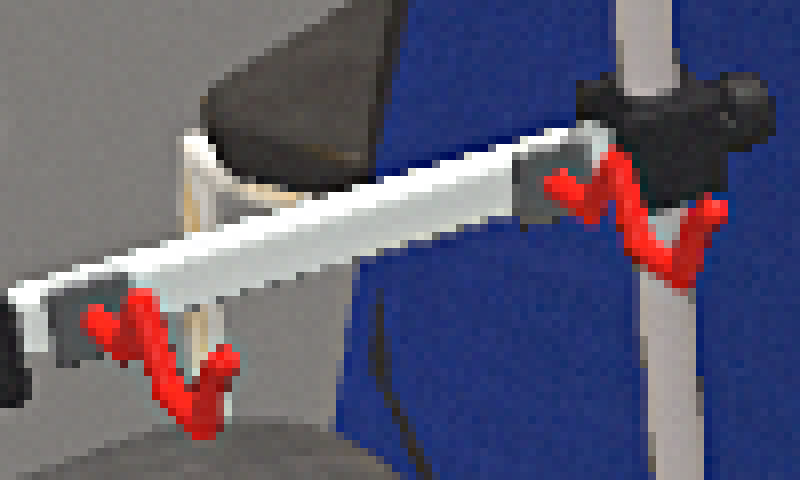

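```bash
python3 - <<'E'
from h import *
from scipy.optimize import least_squares
s=load("scene0");d=load("side0")
Ws=cloud(s);Wd=cloud(d)
def off(x0,y0,f,p): return (x0+p[0]/f-.5+.0,y0+p[1]/f-.5)
# collars
L=tri((s,off(240,160,6.5,(71,288))),(d,off(240,150,6,(96,310))))
R=tri((s,off(240,160,6.5,(488,133))),(d,off(240,150,6,(393,145))))
print("collars",L,R,np.linalg.norm(L-R),"mid",(L+R)/2,"dir",(L-R)/np.linalg.norm(L-R))
# block
for n,c,W,b in(("s",s,Ws,(272,168,298,192)),("d",d,Wd,(272,157,293,184))):
    hsv=cv2.cvtColor(c["color"],cv2.COLOR_BGR2HSV)
    m=((hsv[...,0]<8)|(hsv[...,0]>172))&(hsv[...,1]>120)&(hsv[...,2]>60)
    mm=np.zeros_like(m);mm[b[1]:b[3],b[0]:b[2]]=1
    m=cv2.erode((m&mm).astype(np.uint8),np.ones((3,3)))>0
    P=W[m];P=P[~np.isnan(P[:,0])];P=P[P[:,2]<.196]
    P=P[np.linalg.norm(P-np.median(P,0),axis=1)<.05]
    # plane vertical: n.xy = k
    f=lambda p:np.cos(p[0])*P[:,0]+np.sin(p[0])*P[:,1]-p[1]
    r=least_squares(f,[2.5,-.6],loss='soft_l1',f_scale=.002);a=r.x[0];nn=np.array([np.cos(a),np.sin(a)])
    t=P[:,:2]@np.array([-nn[1],nn[0]])
    print(n,len(P),"normal ang",np.degrees(a),"k",r.x[1],"rms",f(r.x).std(),"t range",np.percentile(t,[1,99]),"z",np.percentile(P[:,2],[1,99]))
    for sg in(1,-1):print("  ctr cand",nn*(r.x[1]+sg*.007)+np.array([-nn[1],nn[0]])*np.percentile(t,[1,99]).mean())
# posts
A=np.vstack([Ws.reshape(-1,3),Wd.reshape(-1,3)]);A=A[~np.isnan(A[:,0])]
pc=[]
for g in((.637,-.36),(.737,-.187)):
    P=A[(np.hypot(A[:,0]-g[0],A[:,1]-g[1])<.03)&(((A[:,2]>.222)&(A[:,2]<.245))|((A[:,2]>.06)&(A[:,2]<.14)))]
    r=least_squares(lambda p:np.hypot(P[:,0]-p[0],P[:,1]-p[1])-.008,g,loss='soft_l1',f_scale=.001)
    print("post",len(P),r.x,np.abs(r.fun).mean());pc.append(r.x)
pc=np.array(pc);m=pc.mean(0);y=pc[1]-pc[0];D=np.linalg.norm(y);y/=D;x=np.array([y[1],-y[0]])
print("post dist",D,"y ang",np.degrees(np.arctan2(y[1],y[0])),"origin",m-.068*x)
org=m-.068*x
for n,c,W in(("s",s,Ws),("d",d,Wd)):
    hsv=cv2.cvtColor(c["color"],cv2.COLOR_BGR2HSV)
    mk=((hsv[...,0]<8)|(hsv[...,0]>172))&(hsv[...,1]>130)&(hsv[...,2]>60)
    P=W[mk];P=P[~np.isnan(P[:,0])];X=(P[:,:2]-org)@x;Y=(P[:,:2]-org)@y
    for sg in(1,-1):
        k=(abs(Y-sg*.066)<.02)&(abs(X)<.08)&(P[:,2]>.1)
        o=np.argsort(X[k]);q=np.c_[X[k],Y[k],P[k,2]][o]
        print(n,sg,k.sum(),"Ymed",np.median(q[:,1]))
        for lo in np.arange(-.04,.07,.008):
            kk=(q[:,0]>=lo)&(q[:,0]<lo+.008)
            if kk.sum(): print("   x%.0f n%d zmin%.0f zmed%.0f zmax%.0f"%(1e3*lo+4,kk.sum(),*(1e3*np.percentile(q[kk,2],[0,50,100]))))
E
```

```text
collars [ 0.48655017 -0.34526321  0.13423402] [ 0.43278667 -0.51243909  0.1344994 ] 0.17560853840306215 mid [ 0.45966842 -0.42885115  0.13436671] dir [ 0.30615539  0.95198035 -0.00151122]
s 164 normal ang 161.5805953957326 k -0.56374263073339 rms 0.0011745069835226646 t range [0.22965702 0.28408557] z [0.16097566 0.19561996]
  ctr cand [ 0.44705646 -0.41962572]
  ctr cand [ 0.46033923 -0.4240493 ]
d 126 normal ang 158.23993701582816 k -0.576740263934373 rms 0.002506682884395378 t range [0.19452152 0.2487654 ] z [0.15915913 0.19550889]
  ctr cand [ 0.44697532 -0.41706457]
  ctr cand [ 0.45997775 -0.42225466]
post 465 [ 0.63728686 -0.3583304 ] 0.001117443196116604
post 566 [ 0.73932951 -0.18179587] 0.0009214097313179113
post dist 0.20390473952266924 y ang 59.97070194592571 origin [ 0.62943585 -0.23603303]
s 1 102 Ymed 0.06495180482130684
   x-36 n1 zmin209 zmed209 zmax209
   x-28 n14 zmin207 zmed210 zmax214
   x-20 n8 zmin188 zmed195 zmax206
   x-12 n4 zmin183 zmed183 zmax188
   x-4 n3 zmin184 zmed184 zmax187
   x4 n9 zmin186 zmed187 zmax190
   x12 n25 zmin186 zmed193 zmax204
   x20 n1
[... 879 characters left out ...]
3 zmax203
   x20 n20 zmin195 zmed202 zmax206
   x28 n8 zmin185 zmed190 zmax199
   x36 n6 zmin180 zmed183 zmax189
   x44 n7 zmin182 zmed185 zmax187
   x52 n8 zmin184 zmed186 zmax187
   x60 n3 zmin182 zmed185 zmax185
d -1 149 Ymed -0.06382182847392759
   x-36 n8 zmin207 zmed210 zmax214
   x-28 n13 zmin198 zmed205 zmax212
   x-20 n20 zmin186 zmed193 zmax203
   x-12 n10 zmin181 zmed185 zmax194
   x-4 n6 zmin182 zmed185 zmax188
   x4 n9 zmin181 zmed186 zmax187
   x12 n34 zmin182 zmed194 zmax203
   x20 n12 zmin189 zmed203 zmax206
   x28 n11 zmin185 zmed190 zmax198
   x36 n6 zmin180 zmed183 zmax187
   x44 n9 zmin181 zmed185 zmax186
   x52 n8 zmin184 zmed185 zmax187
   x60 n3 zmin180 zmed186 zmax187
```

carry_out(
  steps=[
    {"dx": -1.6,"dy": 47,"dz": -12,"az": 0.07},
    {"dx": -6.6,"dy": 94,"dz": -24,"az": 0.14},
    {"dx": -15,"dy": 140,"dz": -36,"az": 0.209},
    {"dx": -26,"dy": 186,"dz": -48,"az": 0.279},
    {"dx": -41,"dy": 231,"dz": -60,"az": 0.349},
    {"dx": -58,"dy": 274,"dz": -72,"az": 0.419},
    {"dx": -79,"dy": 317,"dz": -84,"az": 0.489},
    {"dx": -102,"dy": 357,"dz": -96,"az": 0.559},
    {"dx": -129,"dy": 396,"dz": -108,"az": 0.628},
    {"dx": -158,"dy": 434,"dz": -120,"az": 0.698},
  ],
)

```text
invalid input at $.steps[0]: expected keys dx, dy, dz, ax, ay, az
```

```bash
python3 - <<'E'
from rig import robot
import numpy as np
o=robot.get_obs()
for k,v in o.items(): print(k,np.round(v,4))
E
```

```text
t 0.15
qpos [-1.4121  0.4776  0.0223  1.5562 -0.0115  1.1093 -0.0831]
qd [ 0.     -0.0004  0.0006 -0.003   0.0007 -0.0007 -0.0015]
tau [ 2.60000e-03 -5.83292e+01  1.53660e+00 -2.72874e+01 -5.42000e-02
  1.45000e-02  1.00000e-04]
position [0.1778 0.6507 0.2469]
ee_rot [ 7.949e-01  6.068e-01 -5.000e-04  5.000e-04]
contact_force [ 0.1998 -0.633  -1.2349]
ft_torque [0.0245 0.037  0.0361]
opening 0.0877
```

carry_out(
  steps=[
    {"dx": -1.6,"dy": 47,"dz": -12,"ax": 0,"ay": 0,"az": 0.07},
    {"dx": -6.6,"dy": 94,"dz": -24,"ax": 0,"ay": 0,"az": 0.14},
    {"dx": -15,"dy": 140,"dz": -36,"ax": 0,"ay": 0,"az": 0.209},
    {"dx": -26,"dy": 186,"dz": -48,"ax": 0,"ay": 0,"az": 0.279},
    {"dx": -41,"dy": 231,"dz": -60,"ax": 0,"ay": 0,"az": 0.349},
    {"dx": -58,"dy": 274,"dz": -72,"ax": 0,"ay": 0,"az": 0.419},
    {"dx": -79,"dy": 317,"dz": -84,"ax": 0,"ay": 0,"az": 0.489},
    {"dx": -102,"dy": 357,"dz": -96,"ax": 0,"ay": 0,"az": 0.559},
    {"dx": -129,"dy": 396,"dz": -108,"ax": 0,"ay": 0,"az": 0.628},
    {"dx": -158,"dy": 434,"dz": -120,"ax": 0,"ay": 0,"az": 0.698},
  ],
)

```text
t: 1.15
position: [0.5559, 0.3828, 0.3678]
ee_rot: [0.955, 0.297, -0.0, 0.0]
contact_force: [-0.5, -0.5, -0.9]
opening: 0.088
```

```bash
cat > st.py <<'E'
from rig import robot
import numpy as np
from scipy.spatial.transform import Rotation as R
o=robot.get_obs()
for k in("t","qpos","position","contact_force","ft_torque","opening"): print(k,np.round(o[k],4))
M=R.from_quat(o["ee_rot"]).as_matrix();print("x",M[:,0].round(4),"y",M[:,1].round(4),"z",M[:,2].round(4),"yaw",np.degrees(np.arctan2(M[1,0],M[0,0])).round(2))
E
python3 st.py
```

```text
t 1.15
qpos [-0.9041  0.4089  0.3032  1.4142 -0.1224  1.3374  0.0073]
position [0.5559 0.3828 0.3678]
contact_force [-0.4555 -0.4786 -0.8827]
ft_torque [-0.0916 -0.0412  0.0357]
opening 0.088
x [ 8.234e-01  5.675e-01 -5.000e-04] y [ 0.5675 -0.8234 -0.    ] z [-4.e-04 -3.e-04 -1.e+00] yaw 34.57
```

carry_out(
  steps=[
    {"dx": -1.6,"dy": 47,"dz": 0,"ax": 0,"ay": 0,"az": 0.05},
    {"dx": -6.6,"dy": 94,"dz": 0,"ax": 0,"ay": 0,"az": 0.1},
    {"dx": -15,"dy": 140,"dz": 0,"ax": 0,"ay": 0,"az": 0.15},
    {"dx": -26,"dy": 186,"dz": 0,"ax": 0,"ay": 0,"az": 0.2},
    {"dx": -41,"dy": 231,"dz": 0,"ax": 0,"ay": 0,"az": 0.25},
    {"dx": -58,"dy": 274,"dz": 0,"ax": 0,"ay": 0,"az": 0.3},
    {"dx": -79,"dy": 317,"dz": 0,"ax": 0,"ay": 0,"az": 0.35},
    {"dx": -102,"dy": 357,"dz": 0,"ax": 0,"ay": 0,"az": 0.4},
    {"dx": -129,"dy": 396,"dz": 0,"ax": 0,"ay": 0,"az": 0.45},
    {"dx": -158,"dy": 434,"dz": 0,"ax": 0,"ay": 0,"az": 0.5},
  ],
)

```text
t: 2.15
position: [0.6721, -0.064, 0.3672]
ee_rot: [0.999, 0.052, -0.0, -0.0]
contact_force: [0.3, -0.4, -0.2]
opening: 0.0878
```

```bash
python3 st.py
```

```text
t 2.15
qpos [-0.3528  0.4329  0.5251  1.4256 -0.2176  1.3415  0.2861]
position [ 0.6721 -0.064   0.3672]
contact_force [ 0.2666 -0.3629 -0.1758]
ft_torque [-0.0914 -0.0265  0.022 ]
opening 0.0878
x [ 9.946e-01  1.042e-01 -5.000e-04] y [ 1.042e-01 -9.946e-01 -1.000e-04] z [-5.e-04  0.e+00 -1.e+00] yaw 5.98
```

carry_out(
  steps=[
    {"dx": -25,"dy": 34,"dz": 0,"ax": 0,"ay": 0,"az": 0.043},
    {"dx": -50,"dy": 67,"dz": 0,"ax": 0,"ay": 0,"az": 0.085},
    {"dx": -75,"dy": 101,"dz": 0,"ax": 0,"ay": 0,"az": 0.128},
    {"dx": -99,"dy": 134,"dz": 0,"ax": 0,"ay": 0,"az": 0.171},
    {"dx": -124,"dy": 168,"dz": 0,"ax": 0,"ay": 0,"az": 0.214},
    {"dx": -149,"dy": 201,"dz": 0,"ax": 0,"ay": 0,"az": 0.256},
    {"dx": -174,"dy": 235,"dz": 0,"ax": 0,"ay": 0,"az": 0.299},
    {"dx": -211,"dy": 285,"dz": 0,"ax": 0,"ay": 0,"az": 0.363},
    {"dx": -248,"dy": 335.5,"dz": 0,"ax": 0,"ay": 0,"az": 0.427},
    {"dx": -248,"dy": 335.5,"dz": 0,"ax": 0,"ay": 0,"az": 0.427},
  ],
)

```text
t: 3.15
position: [0.4572, -0.4263, 0.3679]
ee_rot: [0.987, -0.164, -0.0, 0.001]
contact_force: [1.0, 0.2, -0.9]
opening: 0.0877
```

```bash
cat > look.py <<'E'
import sys
from rig import robot
import numpy as np,cv2
from scipy.spatial.transform import Rotation as R
n=sys.argv[1]
o=robot.get_obs();c=robot.read_camera("wrist")
T=np.eye(4);T[:3,:3]=R.from_quat(o["ee_rot"]).as_matrix();T[:3,3]=o["position"]
c["world_from_camera"]=T@c["mount"]
np.savez(n+".npz",**c);cv2.imwrite(f"pics/{n}.png",c["color"])
E
python3 st.py; python3 look.py w1
```

```text
t 3.15
qpos [ 0.1122  0.3674  0.738   1.5623 -0.251   1.3097  0.5535]
position [ 0.4572 -0.4263  0.3679]
contact_force [ 0.9537  0.2041 -0.8516]
ft_torque [-0.0483  0.118  -0.0177]
opening 0.0877
x [ 9.465e-01 -3.227e-01 -5.000e-04] y [-0.3227 -0.9465  0.0018] z [-0.0011 -0.0015 -1.    ] yaw -18.82
```

View pics/w1.png

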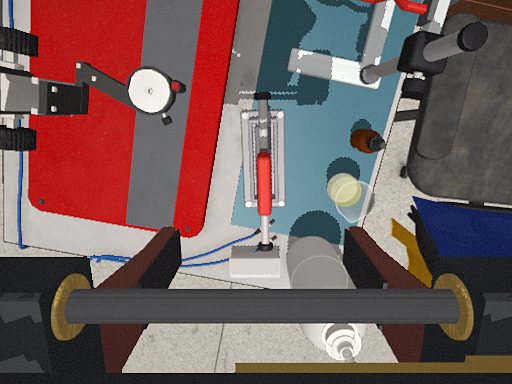

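```bash
cat > blk.py <<'E'
import sys
from h import *
c=load(sys.argv[1]);zt=float(sys.argv[2])
x0,x1,y0,y1=map(int,sys.argv[3:7])
hsv=cv2.cvtColor(c["color"],cv2.COLOR_BGR2HSV)
m=((hsv[...,0]<10)|(hsv[...,0]>170))&(hsv[...,1]>110)&(hsv[...,2]>50)
mm=np.zeros(m.shape,bool);mm[y0:y1,x0:x1]=1;m&=mm
nl,l,st,ce=cv2.connectedComponentsWithStats(m.astype(np.uint8));i=1+np.argmax(st[1:,4]);m=l==i
print(st[i])
W=cloud(c);P=W[m];P=P[~np.isnan(P[:,0])];print("z pct",np.percentile(P[:,2],[5,25,50,75,95]))
zt=np.percentile(P[:,2],70) if zt<=0 else zt
v,u=np.nonzero(m)
Q=[]
top=m&(np.abs(W[...,2]-zt)<.006)
v,u=np.nonzero(top)
for a,b in zip(u,v):
    o,d=ray(c,(a,b));Q.append((o+d*(zt-o[2])/d[2])[:2])
Q=np.array(Q,np.float32);r=cv2.minAreaRect(Q);print("n",len(Q),"rect",r)
b=cv2.boxPoints(r);e=b[1]-b[0];f=b[2]-b[1];L=e if np.linalg.norm(e)>np.linalg.norm(f) else f
L=L*np.sign(L[1]);print("ctr",r[0],"long ang",np.degrees(np.arctan2(L[1],L[0])))
vx,vy,_,_=cv2.fitLine(Q,cv2.DIST_L2,0,.01,.01).ravel();print("fitline ang",np.degrees(np.arctan2(vy,vx))%180,"mean",Q.mean(0))
E
python3 blk.py w1 0.2 240 290 130 230
python3 - <<'E'
from h import *
c=load("w1")
cv2.imwrite("pics/w1z.png",cv2.resize(c["color"][80:290,190:340],None,fx=2.8,fy=2.8,interpolation=cv2.INTER_NEAREST))
E
```

```text
[256 152  16  64 879]
z pct [0.18674149 0.1987043  0.19963429 0.20030639 0.20111181]
n 805 rect ((0.45898038148880005, -0.4261367917060852), (0.058728013187646866, 0.013476920314133167), 72.70056915283203)
ctr (0.45898038148880005, -0.4261367917060852) long ang 72.70057
fitline ang 72.20891 mean [ 0.4592836  -0.42533073]
```

View pics/w1z.png

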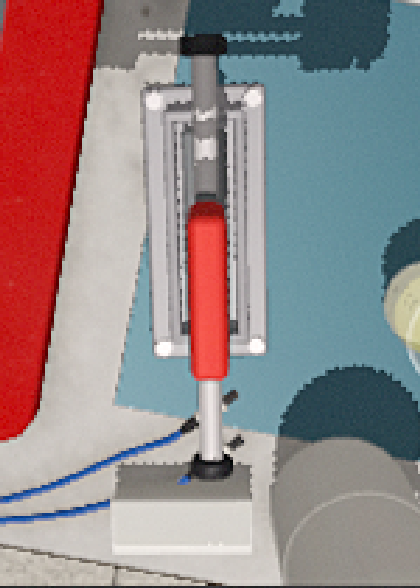

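```bash
python3 st.py
```

```text
t 3.2
qpos [ 0.115   0.3679  0.7404  1.5621 -0.2503  1.3094  0.5561]
position [ 0.4551 -0.4287  0.368 ]
contact_force [-1.7319 -2.52    0.1696]
ft_torque [-0.2087  0.2314 -0.0301]
opening 0.0876
x [ 9.458e-01 -3.247e-01 -8.000e-04] y [-0.3247 -0.9458  0.0035] z [-0.0019 -0.003  -1.    ] yaw -18.95
```

carry_out(
  steps=[
    {"dx": 0,"dy": 0,"dz": 20,"ax": 0,"ay": 0,"az": 0},
    {"dx": 1,"dy": -1,"dz": 45,"ax": 0,"ay": 0,"az": -0.01},
    {"dx": 2,"dy": -2,"dz": 70,"ax": 0,"ay": 0,"az": -0.02},
    {"dx": 2,"dy": -2,"dz": 85,"ax": 0,"ay": 0,"az": -0.02},
    {"dx": 2,"dy": -2,"dz": 95,"ax": 0,"ay": 0,"az": -0.02},
    {"dx": 2,"dy": -2,"dz": 100,"ax": 0,"ay": 0,"az": -0.02},
    {"dx": 2,"dy": -2,"dz": 100,"ax": 0,"ay": 0,"az": -0.02},
    {"dx": 2,"dy": -2,"dz": 100,"ax": 0,"ay": 0,"az": -0.02},
    {"dx": 2,"dy": -2,"dz": 100,"ax": 0,"ay": 0,"az": -0.02},
    {"dx": 2,"dy": -2,"dz": 100,"ax": 0,"ay": 0,"az": -0.02},
  ],
)

```text
t: 4.2
position: [0.4639, -0.4213, 0.2684]
ee_rot: [0.989, -0.15, 0.001, 0.0]
contact_force: [0.3, -0.0, 0.8]
opening: 0.0877
```

```bash
python3 st.py; python3 look.py w2; python3 blk.py w2 0.2 200 320 80 300;python3 st.py|sed -n '1,3p'
```

```text
t 4.2
qpos [ 0.1369  0.4437  0.6907  1.6901 -0.3093  1.1186  0.6156]
position [ 0.4639 -0.4213  0.2684]
contact_force [ 0.3168 -0.0191  0.7848]
ft_torque [-0.0722  0.0907 -0.026 ]
opening 0.0877
x [ 0.955  -0.2965  0.0012] y [-2.965e-01 -9.550e-01  3.000e-04] z [ 1.e-03 -6.e-04 -1.e+00] yaw -17.25
[ 248  175   21   93 1787]
z pct [0.17770451 0.19856869 0.19958933 0.2002078  0.20095932]
n 1603 rect ((0.45968908071517944, -0.42555493116378784), (0.05866018310189247, 0.013090293854475021), 72.11578369140625)
ctr (0.45968908071517944, -0.42555493116378784) long ang 72.11581
fitline ang 72.312164 mean [ 0.45969057 -0.4248867 ]
t 4.25
qpos [ 0.1369  0.4438  0.6907  1.6902 -0.3093  1.1185  0.6156]
position [ 0.4639 -0.4212  0.2682]
```

View pics/w2.png

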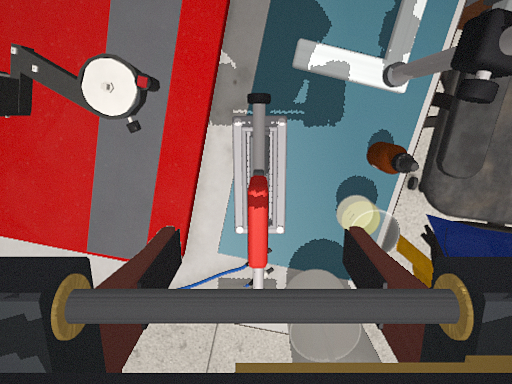

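carry_out(
  steps=[
    {"dx": -1,"dy": 2,"dz": 10,"ax": 0,"ay": 0,"az": 0.004},
    {"dx": -2,"dy": 4,"dz": 30,"ax": 0,"ay": 0,"az": 0.008},
    {"dx": -2.7,"dy": 5.4,"dz": 50,"ax": 0,"ay": 0,"az": 0.009},
    {"dx": -2.7,"dy": 5.4,"dz": 65,"ax": 0,"ay": 0,"az": 0.009},
    {"dx": -2.7,"dy": 5.4,"dz": 75,"ax": 0,"ay": 0,"az": 0.009},
    {"dx": -2.7,"dy": 5.4,"dz": 81,"ax": 0,"ay": 0,"az": 0.009},
    {"dx": -2.7,"dy": 5.4,"dz": 83,"ax": 0,"ay": 0,"az": 0.009},
    {"dx": -2.7,"dy": 5.4,"dz": 83,"ax": 0,"ay": 0,"az": 0.009},
    {"dx": -2.7,"dy": 5.4,"dz": 83,"ax": 0,"ay": 0,"az": 0.009},
    {"dx": -2.7,"dy": 5.4,"dz": 83,"ax": 0,"ay": 0,"az": 0.009},
  ],
)

```text
t: 5.25
position: [0.4598, -0.4256, 0.1853]
ee_rot: [0.988, -0.154, 0.0, 0.0]
contact_force: [-0.6, 1.2, 0.5]
opening: 0.0881
```

```bash
python3 st.py; python3 look.py w3; python3 blk.py w3 0.2 200 320 80 330
```

```text
t 5.25
qpos [ 0.1842  0.5304  0.6443  1.7701 -0.3784  0.9666  0.671 ]
position [ 0.4598 -0.4256  0.1853]
contact_force [-0.6077  1.2309  0.4981]
ft_torque [-0.1044  0.0355  0.0427]
opening 0.0881
x [ 0.9524 -0.305   0.0011] y [-3.050e-01 -9.524e-01  3.000e-04] z [ 9.e-04 -6.e-04 -1.e+00] yaw -17.76
[ 245  194   33   95 2927]
z pct [0.16978212 0.19695253 0.19931263 0.20003756 0.20076592]
n 2337 rect ((0.4635184109210968, -0.4122103452682495), (0.03296138718724251, 0.013256029225885868), 72.9156723022461)
ctr (0.4635184109210968, -0.4122103452682495) long ang 72.91565
fitline ang 72.49287 mean [ 0.46360293 -0.4122276 ]
```

View pics/w3.png

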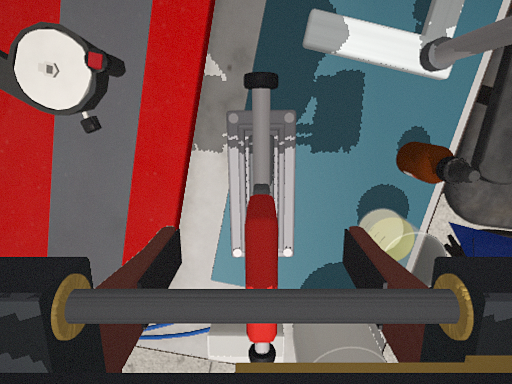

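carry_out(
  steps=[
    {"dx": 0,"dy": 0,"dz": 0,"ax": 0,"ay": 0,"az": 0},
    {"dx": 0,"dy": 0,"dz": 0,"ax": 0,"ay": 0,"az": 0},
    {"dx": 0,"dy": 0,"dz": 0,"ax": 0,"ay": 0,"az": 0},
    {"dx": 0,"dy": 0,"dz": 0,"ax": 0,"ay": 0,"az": 0},
    {"dx": 0,"dy": 0,"dz": 0,"ax": 0,"ay": 0,"az": 0},
    {"dx": 0,"dy": 0,"dz": 0,"ax": 0,"ay": 0,"az": 0},
    {"dx": 0,"dy": 0,"dz": 0,"ax": 0,"ay": 0,"az": 0},
    {"dx": 0,"dy": 0,"dz": 0,"ax": 0,"ay": 0,"az": 0},
    {"dx": 0,"dy": 0,"dz": 0,"ax": 0,"ay": 0,"az": 0},
    {"dx": 0,"dy": 0,"dz": 0,"ax": 0,"ay": 0,"az": 0},
  ],
  jaw=8,
)

```text
t: 6.3
position: [0.4595, -0.4253, 0.1846]
ee_rot: [0.988, -0.154, -0.0, -0.0]
contact_force: [-1.0, 0.6, 0.7]
opening: 0.0141
```

```bash
python3 st.py
```

```text
t 6.3
qpos [ 0.1844  0.5311  0.6439  1.7707 -0.3785  0.9665  0.671 ]
position [ 0.4595 -0.4253  0.1846]
contact_force [-1.0187  0.55    0.7309]
ft_torque [-0.0715  0.0749 -0.046 ]
opening 0.0141
x [ 0.9523 -0.3051 -0.    ] y [-0.3051 -0.9523 -0.    ] z [ 0.  0. -1.] yaw -17.76
```

carry_out(
  steps=[
    {"dx": 0,"dy": 0,"dz": -5,"ax": 0,"ay": 0,"az": 0},
    {"dx": 0,"dy": 0,"dz": -12,"ax": 0,"ay": 0,"az": 0},
    {"dx": 0,"dy": 0,"dz": -22,"ax": 0,"ay": 0,"az": 0},
    {"dx": 0,"dy": 0,"dz": -37,"ax": 0,"ay": 0,"az": 0},
    {"dx": 0,"dy": 0,"dz": -57,"ax": 0,"ay": 0,"az": 0},
    {"dx": 0,"dy": 0,"dz": -77,"ax": 0,"ay": 0,"az": 0},
    {"dx": 0,"dy": 0,"dz": -97,"ax": 0,"ay": 0,"az": 0},
    {"dx": 0,"dy": 0,"dz": -115,"ax": 0,"ay": 0,"az": 0},
    {"dx": 0,"dy": 0,"dz": -126,"ax": 0,"ay": 0,"az": 0},
    {"dx": 0,"dy": 0,"dz": -130,"ax": 0,"ay": 0,"az": 0},
  ],
)

```text
t: 7.3
position: [0.4597, -0.4259, 0.3165]
ee_rot: [0.988, -0.154, 0.001, 0.0]
contact_force: [0.3, -0.7, -4.0]
opening: 0.0136
```

```bash
python3 st.py
```

```text
t 7.3
qpos [ 0.1267  0.403   0.7161  1.6325 -0.2796  1.2087  0.5922]
position [ 0.4597 -0.4259  0.3165]
contact_force [ 0.3417 -0.674  -4.0413]
ft_torque [-0.044   0.0503  0.021 ]
opening 0.0136
x [ 0.9523 -0.3053  0.0025] y [-3.053e-01 -9.523e-01  6.000e-04] z [ 0.0022 -0.0013 -1.    ] yaw -17.78
```

carry_out(
  steps=[
    {"dx": 0,"dy": -10,"dz": 0,"ax": 0,"ay": 0,"az": 0.01},
    {"dx": 0,"dy": -30,"dz": 0,"ax": 0,"ay": 0,"az": 0.025},
    {"dx": 1,"dy": -60,"dz": 0,"ax": 0,"ay": 0,"az": 0.05},
    {"dx": 2,"dy": -95,"dz": 0,"ax": 0,"ay": 0,"az": 0.08},
    {"dx": 3,"dy": -130,"dz": 0,"ax": 0,"ay": 0,"az": 0.11},
    {"dx": 4,"dy": -165,"dz": 0,"ax": 0,"ay": 0,"az": 0.14},
    {"dx": 5,"dy": -200,"dz": 0,"ax": 0,"ay": 0,"az": 0.17},
    {"dx": 5.5,"dy": -228,"dz": 0,"ax": 0,"ay": 0,"az": 0.195},
    {"dx": 5.5,"dy": -246,"dz": 0,"ax": 0,"ay": 0,"az": 0.21},
    {"dx": 5.5,"dy": -253.5,"dz": 0,"ax": 0,"ay": 0,"az": 0.213},
  ],
)

```text
t: 8.3
position: [0.5425, -0.1821, 0.3135]
ee_rot: [0.966, -0.257, -0.001, -0.0]
contact_force: [-0.8, 1.2, -3.0]
opening: 0.0141
```

```bash
python3 st.py; python3 - <<'E'
from rig import robot
import cv2,numpy as np
for n in["scene","side"]:
    c=robot.read_camera(n);np.savez(n+"1.npz",**c);cv2.imwrite(f"pics/{n}1.png",c["color"])
    cv2.imwrite(f"pics/{n}1z.png",cv2.resize(c["color"][100:270,80:320],None,fx=3.3,fy=3.3,interpolation=cv2.INTER_NEAREST))
E
python3 st.py|sed -n 3p
```

```text
t 8.3
qpos [-0.3507  0.2944  0.7129  1.7611 -0.2088  1.1653 -0.0951]
position [ 0.5425 -0.1821  0.3135]
contact_force [-0.7719  1.2003 -3.0154]
ft_torque [-0.0632  0.1749 -0.0018]
opening 0.0141
x [ 0.8681 -0.4964 -0.0023] y [-4.964e-01 -8.681e-01 -3.000e-04] z [-0.0019  0.0014 -1.    ] yaw -29.76
position [ 0.5421 -0.1841  0.3139]
```

View pics/scene1z.png

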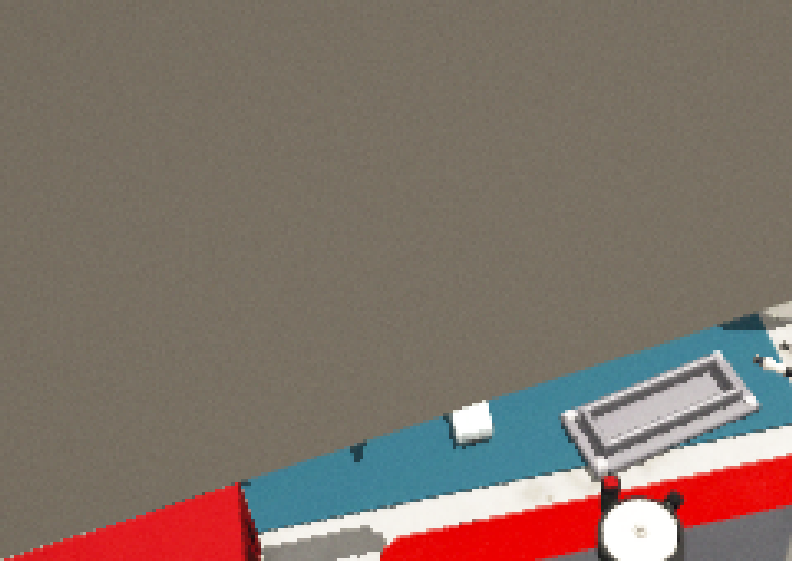

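View pics/side1z.png

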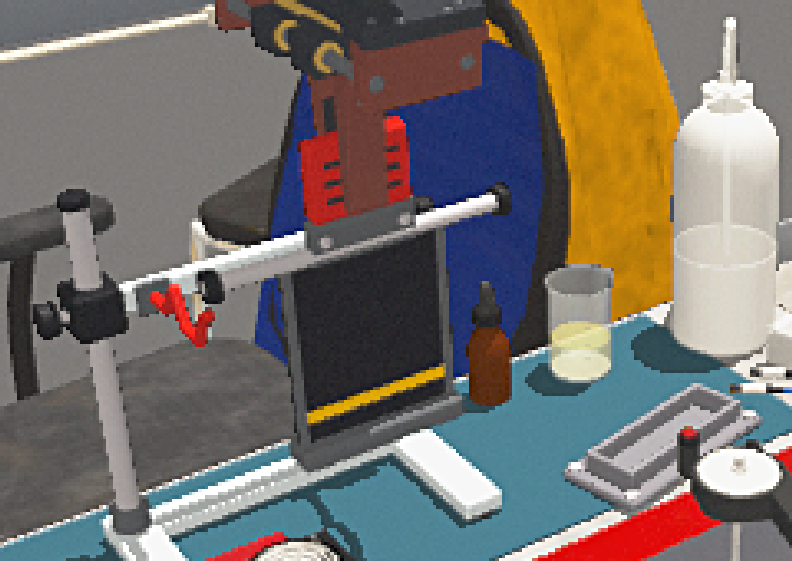

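carry_out(
  steps=[
    {"dx": 6,"dy": 0,"dz": 0,"ax": 0,"ay": 0,"az": 0},
    {"dx": 18,"dy": 0,"dz": 0,"ax": 0,"ay": 0,"az": 0.004},
    {"dx": 34,"dy": 0,"dz": 0,"ax": 0,"ay": 0,"az": 0.004},
    {"dx": 52,"dy": 0,"dz": 0,"ax": 0,"ay": 0,"az": 0.004},
    {"dx": 70,"dy": 0,"dz": 0,"ax": 0,"ay": 0,"az": 0.004},
    {"dx": 86,"dy": 0,"dz": 0,"ax": 0,"ay": 0,"az": 0.004},
    {"dx": 95,"dy": 0,"dz": 0,"ax": 0,"ay": 0,"az": 0.004},
    {"dx": 100,"dy": 0,"dz": 0,"ax": 0,"ay": 0,"az": 0.004},
    {"dx": 100,"dy": 0,"dz": 0,"ax": 0,"ay": 0,"az": 0.004},
    {"dx": 100,"dy": 0,"dz": 0,"ax": 0,"ay": 0,"az": 0.004},
  ],
)

```text
t: 9.4
position: [0.6283, -0.2357, 0.3146]
ee_rot: [0.965, -0.261, -0.0, -0.0]
contact_force: [0.5, 0.6, -3.7]
opening: 0.0137
```

```bash
python3 st.py; python3 - <<'E'
from rig import robot
import cv2,numpy as np
for n in["side"]:
    c=robot.read_camera(n);np.savez(n+"2.npz",**c);cv2.imwrite(f"pics/{n}2.png",c["color"])
    cv2.imwrite(f"pics/{n}2z.png",cv2.resize(c["color"][110:240,90:240],None,fx=5,fy=4.5,interpolation=cv2.INTER_NEAREST))
E
python3 look.py w4
```

```text
t 9.4
qpos [-0.1982  0.4888  0.6886  1.5192 -0.3201  1.2493  0.0073]
position [ 0.6283 -0.2357  0.3146]
contact_force [ 0.5067  0.6114 -3.7133]
ft_torque [-0.0443  0.1127 -0.0121]
opening 0.0137
x [ 8.641e-01 -5.033e-01 -6.000e-04] y [-0.5033 -0.8641 -0.    ] z [-5.e-04  3.e-04 -1.e+00] yaw -30.22
```

View pics/side2z.png

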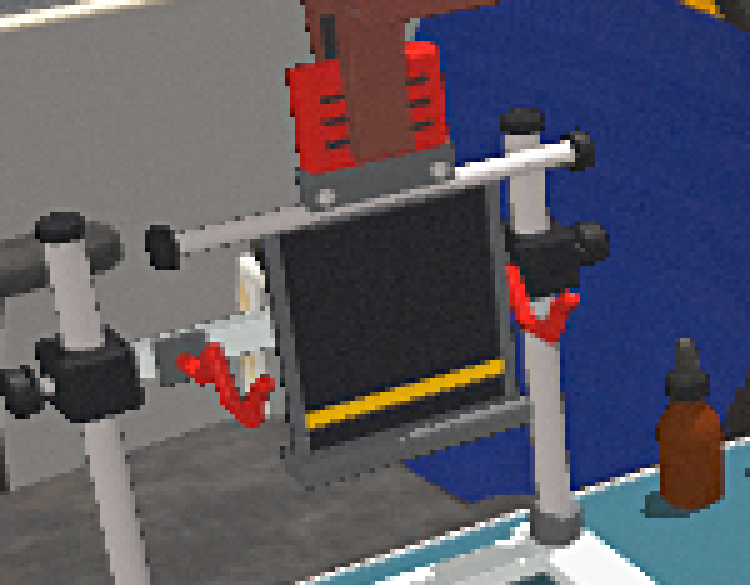

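View pics/w4.png

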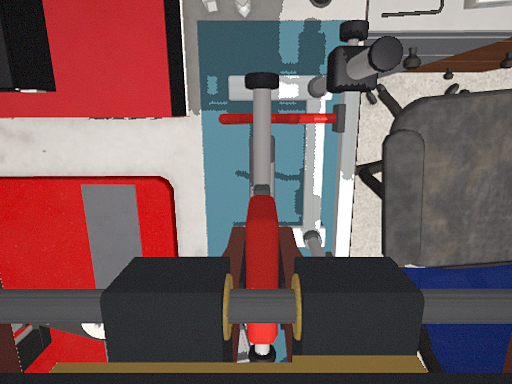

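```bash
python3 - <<'E'
from h import *
c=load("w4");W=cloud(c)
hsv=cv2.cvtColor(c["color"],cv2.COLOR_BGR2HSV)
m=((hsv[...,0]<10)|(hsv[...,0]>170))&(hsv[...,1]>110)&(hsv[...,2]>50)
mm=np.zeros(m.shape,bool);mm[105:135,210:350]=1;m&=mm
P=W[m];P=P[~np.isnan(P[:,0])]
a=np.radians(-30.1);x=np.array([np.cos(a),np.sin(a)]);y=np.array([-x[1],x[0]]);o=np.array([.6283,-.2357])
X=(P[:,:2]-o)@x;Y=(P[:,:2]-o)@y
print("Y",np.percentile(Y,[5,50,95]))
for lo in np.arange(-.05,.07,.006):
    k=(X>=lo)&(X<lo+.006)
    if k.sum(): print("x%.0f n%d z %.0f y %.1f"%(1e3*lo+3,k.sum(),1e3*np.median(P[k,2]),1e3*np.median(Y[k])))
# hook line direction
v=cv2.fitLine(P[:,:2].astype(np.float32),cv2.DIST_L2,0,.01,.01).ravel();print("hook dir",np.degrees(np.arctan(v[1]/v[0])))
# rod & collar
S=W[70:195,225:300].reshape(-1,3);S=S[~np.isnan(S[:,0])]
X=(S[:,:2]-o)@x;Y=(S[:,:2]-o)@y
k=(S[:,2]>.24)&(S[:,2]<.30)&(abs(X)<.03)
print("above pts",k.sum(),"Y",np.percentile(Y[k],[1,99]))
for lo in np.arange(.03,.11,.008):
    q=k&(Y>=lo)&(Y<lo+.008)
    if q.sum()>3: print("y%.0f n%d x %.1f..%.1f mid %.1f ztop %.1f"%(1e3*lo+4,q.sum(),*(1e3*np.percentile(X[q],[2,98])),1e3*np.percentile(X[q],[2,98]).mean(),1e3*np.percentile(S[q,2],95)))
E
```

```text
Y [0.06267347 0.06590143 0.06897603]
x-29 n67 z 212 y 65.6
x-23 n86 z 209 y 66.2
x-17 n89 z 203 y 65.5
x-11 n76 z 193 y 66.0
x-5 n10 z 187 y 65.6
x7 n36 z 186 y 65.9
x13 n72 z 191 y 66.0
x19 n82 z 203 y 66.1
x25 n76 z 205 y 65.7
x31 n64 z 198 y 65.6
x37 n61 z 191 y 65.9
x43 n65 z 186 y 65.8
x49 n65 z 186 y 65.8
x55 n72 z 186 y 65.8
x61 n16 z 185 y 66.9
hook dir -30.057558
above pts 2433 Y [0.02795362 0.08949894]
y34 n284 x -5.3..4.0 mid -0.7 ztop 281.7
y42 n243 x -5.2..4.6 mid -0.3 ztop 271.6
y50 n264 x -5.2..4.6 mid -0.3 ztop 271.6
y58 n254 x -5.1..4.5 mid -0.3 ztop 271.8
y66 n265 x -5.0..4.5 mid -0.3 ztop 271.7
y74 n280 x -4.9..4.4 mid -0.2 ztop 272.0
y82 n432 x -9.0..8.1 mid -0.5 ztop 275.6
y90 n276 x -9.1..8.6 mid -0.2 ztop 275.8
```

carry_out(
  steps=[
    {"dx": 0.5,"dy": 0,"dz": 5,"ax": 0,"ay": 0,"az": 0},
    {"dx": 1,"dy": 0,"dz": 15,"ax": 0,"ay": 0,"az": 0},
    {"dx": 1,"dy": 0,"dz": 27,"ax": 0,"ay": 0,"az": 0},
    {"dx": 1,"dy": 0,"dz": 40,"ax": 0,"ay": 0,"az": 0},
    {"dx": 1,"dy": 0,"dz": 51,"ax": 0,"ay": 0,"az": 0},
    {"dx": 1,"dy": 0,"dz": 59,"ax": 0,"ay": 0,"az": 0},
    {"dx": 1,"dy": 0,"dz": 64,"ax": 0,"ay": 0,"az": 0},
    {"dx": 1,"dy": 0,"dz": 66,"ax": 0,"ay": 0,"az": 0},
    {"dx": 1,"dy": 0,"dz": 66,"ax": 0,"ay": 0,"az": 0},
    {"dx": 1,"dy": 0,"dz": 66,"ax": 0,"ay": 0,"az": 0},
  ],
)

```text
t: 10.5
position: [0.6298, -0.2363, 0.2492]
ee_rot: [0.965, -0.26, 0.0, 0.0]
contact_force: [0.4, -0.1, -3.0]
opening: 0.0138
```

```bash
for i in 1 2; do python3 st.py; done
```

```text
t 10.5
qpos [-0.1806  0.542   0.6606  1.5929 -0.3577  1.1297  0.0376]
position [ 0.6298 -0.2363  0.2492]
contact_force [ 0.4016 -0.1308 -3.0141]
ft_torque [-0.0772  0.0817 -0.0212]
opening 0.0138
x [ 0.8643 -0.503   0.0009] y [-5.030e-01 -8.643e-01 -2.000e-04] z [ 9.e-04 -3.e-04 -1.e+00] yaw -30.2
t 10.5
qpos [-0.1806  0.542   0.6606  1.5929 -0.3577  1.1297  0.0376]
position [ 0.6298 -0.2363  0.2492]
contact_force [ 0.4016 -0.1308 -3.0141]
ft_torque [-0.0772  0.0817 -0.0212]
opening 0.0138
x [ 0.8643 -0.503   0.0009] y [-5.030e-01 -8.643e-01 -2.000e-04] z [ 9.e-04 -3.e-04 -1.e+00] yaw -30.2
```

carry_out(
  steps=[
    {"dx": 0,"dy": 0,"dz": 1,"ax": 0,"ay": 0,"az": 0},
    {"dx": 0,"dy": 0,"dz": 2,"ax": 0,"ay": 0,"az": 0},
    {"dx": 0,"dy": 0,"dz": 3,"ax": 0,"ay": 0,"az": 0},
    {"dx": 0,"dy": 0,"dz": 4,"ax": 0,"ay": 0,"az": 0},
    {"dx": 0,"dy": 0,"dz": 4.5,"ax": 0,"ay": 0,"az": 0},
    {"dx": 0,"dy": 0,"dz": 5,"ax": 0,"ay": 0,"az": 0},
    {"dx": 0,"dy": 0,"dz": 5.5,"ax": 0,"ay": 0,"az": 0},
    {"dx": 0,"dy": 0,"dz": 6,"ax": 0,"ay": 0,"az": 0},
    {"dx": 0,"dy": 0,"dz": 6,"ax": 0,"ay": 0,"az": 0},
    {"dx": 0,"dy": 0,"dz": 6,"ax": 0,"ay": 0,"az": 0},
  ],
)

```text
t: 11.5
position: [0.6296, -0.2361, 0.2427]
ee_rot: [0.965, -0.26, -0.0, 0.0]
contact_force: [0.1, 0.4, -4.4]
opening: 0.0139
```

carry_out(
  steps=[
    {"dx": 0,"dy": 0,"dz": 0.2,"ax": 0,"ay": 0,"az": 0},
    {"dx": 0,"dy": 0,"dz": 0.4,"ax": 0,"ay": 0,"az": 0},
    {"dx": 0,"dy": 0,"dz": 0.6,"ax": 0,"ay": 0,"az": 0},
    {"dx": 0,"dy": 0,"dz": 0.8,"ax": 0,"ay": 0,"az": 0},
    {"dx": 0,"dy": 0,"dz": 1,"ax": 0,"ay": 0,"az": 0},
    {"dx": 0,"dy": 0,"dz": 1.2,"ax": 0,"ay": 0,"az": 0},
    {"dx": 0,"dy": 0,"dz": 1.5,"ax": 0,"ay": 0,"az": 0},
    {"dx": 0,"dy": 0,"dz": 1.5,"ax": 0,"ay": 0,"az": 0},
    {"dx": 0,"dy": 0,"dz": 1.5,"ax": 0,"ay": 0,"az": 0},
    {"dx": 0,"dy": 0,"dz": 1.5,"ax": 0,"ay": 0,"az": 0},
  ],
)

```text
t: 12.5
position: [0.6296, -0.2361, 0.2411]
ee_rot: [0.965, -0.26, -0.0, -0.0]
contact_force: [-0.9, 0.4, -3.5]
opening: 0.0139
```

```bash
python3 st.py
```

```text
t 12.5
qpos [-0.1782  0.549   0.6566  1.6012 -0.3625  1.1163  0.0414]
position [ 0.6296 -0.2361  0.2411]
contact_force [-0.8501  0.4375 -3.5173]
ft_torque [-0.0546  0.1035  0.0127]
opening 0.0139
x [ 8.643e-01 -5.029e-01 -1.000e-04] y [-0.5029 -0.8643 -0.    ] z [-0.e+00  1.e-04 -1.e+00] yaw -30.19
```

Not yet in contact. Small steps from here.

carry_out(
  steps=[
    {"dx": 0,"dy": 0,"dz": 0.2,"ax": 0,"ay": 0,"az": 0},
    {"dx": 0,"dy": 0,"dz": 0.4,"ax": 0,"ay": 0,"az": 0},
    {"dx": 0,"dy": 0,"dz": 0.6,"ax": 0,"ay": 0,"az": 0},
    {"dx": 0,"dy": 0,"dz": 0.8,"ax": 0,"ay": 0,"az": 0},
    {"dx": 0,"dy": 0,"dz": 1,"ax": 0,"ay": 0,"az": 0},
    {"dx": 0,"dy": 0,"dz": 1,"ax": 0,"ay": 0,"az": 0},
    {"dx": 0,"dy": 0,"dz": 1,"ax": 0,"ay": 0,"az": 0},
    {"dx": 0,"dy": 0,"dz": 1,"ax": 0,"ay": 0,"az": 0},
    {"dx": 0,"dy": 0,"dz": 1,"ax": 0,"ay": 0,"az": 0},
    {"dx": 0,"dy": 0,"dz": 1,"ax": 0,"ay": 0,"az": 0},
  ],
)

```text
t: 13.5
position: [0.6296, -0.2361, 0.2401]
ee_rot: [0.965, -0.26, -0.0, -0.0]
contact_force: [0.5, 0.4, -2.2]
opening: 0.0138
```

```bash
python3 st.py
```

```text
t 13.5
qpos [-0.1779  0.5499  0.6561  1.6022 -0.3631  1.1145  0.0418]
position [ 0.6296 -0.2361  0.2401]
contact_force [ 0.5393  0.4336 -2.208 ]
ft_torque [-0.0519  0.14   -0.0303]
opening 0.0138
x [ 0.8643 -0.5029 -0.    ] y [-0.5029 -0.8643 -0.    ] z [-0.  0. -1.] yaw -30.19
```

carry_out(
  steps=[
    {"dx": 0,"dy": 0,"dz": 0.2,"ax": 0,"ay": 0,"az": 0},
    {"dx": 0,"dy": 0,"dz": 0.4,"ax": 0,"ay": 0,"az": 0},
    {"dx": 0,"dy": 0,"dz": 0.6,"ax": 0,"ay": 0,"az": 0},
    {"dx": 0,"dy": 0,"dz": 0.8,"ax": 0,"ay": 0,"az": 0},
    {"dx": 0,"dy": 0,"dz": 1,"ax": 0,"ay": 0,"az": 0},
    {"dx": 0,"dy": 0,"dz": 1,"ax": 0,"ay": 0,"az": 0},
    {"dx": 0,"dy": 0,"dz": 1,"ax": 0,"ay": 0,"az": 0},
    {"dx": 0,"dy": 0,"dz": 1,"ax": 0,"ay": 0,"az": 0},
    {"dx": 0,"dy": 0,"dz": 1,"ax": 0,"ay": 0,"az": 0},
    {"dx": 0,"dy": 0,"dz": 1,"ax": 0,"ay": 0,"az": 0},
  ],
)

```text
t: 14.5
position: [0.6296, -0.2361, 0.2397]
ee_rot: [0.965, -0.26, 0.0, -0.0]
contact_force: [-2.6, 1.6, 5.2]
opening: 0.014
```

```bash
python3 st.py
```

```text
t 14.5
qpos [-0.1776  0.5502  0.6559  1.6027 -0.3637  1.1134  0.0423]
position [ 0.6296 -0.2361  0.2397]
contact_force [-2.5916  1.6425  5.2483]
ft_torque [ 0.3538  0.8564 -0.0257]
opening 0.014
x [ 8.643e-01 -5.030e-01  3.000e-04] y [-5.030e-01 -8.643e-01 -3.000e-04] z [ 5.e-04  1.e-04 -1.e+00] yaw -30.2
```

carry_out(
  steps=[
    {"dx": 0,"dy": 0,"dz": -1,"ax": 0,"ay": 0,"az": 0},
    {"dx": 0,"dy": 0,"dz": -2,"ax": 0,"ay": 0,"az": 0},
    {"dx": -1,"dy": 0,"dz": -2,"ax": 0,"ay": 0,"az": 0},
    {"dx": -2,"dy": 0,"dz": -2,"ax": 0,"ay": 0,"az": 0},
    {"dx": -2,"dy": 0,"dz": -2,"ax": 0,"ay": 0,"az": 0},
    {"dx": -2,"dy": 0,"dz": -1.5,"ax": 0,"ay": 0,"az": 0},
    {"dx": -2,"dy": 0,"dz": -1,"ax": 0,"ay": 0,"az": 0},
    {"dx": -2,"dy": 0,"dz": -1,"ax": 0,"ay": 0,"az": 0},
    {"dx": -2,"dy": 0,"dz": -1,"ax": 0,"ay": 0,"az": 0},
    {"dx": -2,"dy": 0,"dz": -1,"ax": 0,"ay": 0,"az": 0},
  ],
)

```text
t: 15.5
position: [0.6279, -0.2351, 0.2401]
ee_rot: [0.965, -0.26, 0.0, -0.0]
contact_force: [-0.6, 0.3, -3.5]
opening: 0.0139
```

```bash
python3 st.py
```

```text
t 15.5
qpos [-0.1805  0.5465  0.6568  1.6074 -0.3617  1.1123  0.0409]
position [ 0.6279 -0.2351  0.2401]
contact_force [-0.578   0.3337 -3.4542]
ft_torque [-0.0863  0.1302  0.0149]
opening 0.0139
x [ 0.8643 -0.503   0.    ] y [-0.503  -0.8643 -0.    ] z [ 0.  0. -1.] yaw -30.2
```

carry_out(
  steps=[
    {"dx": 0,"dy": 0,"dz": 0.2,"ax": 0,"ay": 0,"az": 0},
    {"dx": 0,"dy": 0,"dz": 0.3,"ax": 0,"ay": 0,"az": 0},
    {"dx": 0,"dy": 0,"dz": 0.4,"ax": 0,"ay": 0,"az": 0},
    {"dx": 0,"dy": 0,"dz": 0.5,"ax": 0,"ay": 0,"az": 0},
    {"dx": 0,"dy": 0,"dz": 0.6,"ax": 0,"ay": 0,"az": 0},
    {"dx": 0,"dy": 0,"dz": 0.7,"ax": 0,"ay": 0,"az": 0},
    {"dx": 0,"dy": 0,"dz": 0.7,"ax": 0,"ay": 0,"az": 0},
    {"dx": 0,"dy": 0,"dz": 0.7,"ax": 0,"ay": 0,"az": 0},
    {"dx": 0,"dy": 0,"dz": 0.7,"ax": 0,"ay": 0,"az": 0},
    {"dx": 0,"dy": 0,"dz": 0.7,"ax": 0,"ay": 0,"az": 0},
  ],
)

```text
t: 16.5
position: [0.6279, -0.2351, 0.2398]
ee_rot: [0.965, -0.261, 0.0, -0.0]
contact_force: [-3.1, 1.5, 4.4]
opening: 0.0137
```

```bash
python3 st.py
```

```text
t 16.5
qpos [-0.1802  0.5468  0.6566  1.6078 -0.3622  1.1114  0.0412]
position [ 0.6279 -0.2351  0.2398]
contact_force [-3.0644  1.5184  4.4035]
ft_torque [0.2799 0.6668 0.0533]
opening 0.0137
x [ 8.643e-01 -5.030e-01  2.000e-04] y [-5.030e-01 -8.643e-01 -2.000e-04] z [ 3.e-04  1.e-04 -1.e+00] yaw -30.2
```

carry_out(
  steps=[
    {"dx": 0,"dy": 0,"dz": 0.05,"ax": 0,"ay": 0,"az": 0},
    {"dx": 0,"dy": 0,"dz": 0.1,"ax": 0,"ay": 0,"az": 0},
    {"dx": 0,"dy": 0,"dz": 0.1,"ax": 0,"ay": 0,"az": 0},
    {"dx": 0,"dy": 0,"dz": 0.1,"ax": 0,"ay": 0,"az": 0},
    {"dx": 0,"dy": 0,"dz": 0.1,"ax": 0,"ay": 0,"az": 0},
    {"dx": 0,"dy": 0,"dz": 0.1,"ax": 0,"ay": 0,"az": 0},
    {"dx": 0,"dy": 0,"dz": 0.1,"ax": 0,"ay": 0,"az": 0},
    {"dx": 0,"dy": 0,"dz": 0.1,"ax": 0,"ay": 0,"az": 0},
    {"dx": 0,"dy": 0,"dz": 0.1,"ax": 0,"ay": 0,"az": 0},
    {"dx": 0,"dy": 0,"dz": 0.1,"ax": 0,"ay": 0,"az": 0},
  ],
)

```text
t: 17.5
position: [0.6279, -0.2351, 0.2397]
ee_rot: [0.965, -0.26, 0.0, -0.0]
contact_force: [-1.6, 2.2, 5.8]
opening: 0.0139
```

```bash
python3 st.py;  python3 - <<'E'
from rig import robot
import cv2,numpy as np
for n in["side"]:
    c=robot.read_camera(n);np.savez(n+"3.npz",**c);cv2.imwrite(f"pics/{n}3.png",c["color"])
    cv2.imwrite(f"pics/{n}3z.png",cv2.resize(c["color"][120:250,90:240],None,fx=5,fy=4.5,interpolation=cv2.INTER_NEAREST))
E
python3 st.py | sed -n 4,5p; python3 look.py w5
```

```text
t 17.5
qpos [-0.1802  0.5468  0.6566  1.6078 -0.3622  1.1114  0.0413]
position [ 0.6279 -0.2351  0.2397]
contact_force [-1.591   2.2165  5.8445]
ft_torque [ 0.3688  0.8244 -0.0122]
opening 0.0139
x [ 8.643e-01 -5.030e-01  2.000e-04] y [-5.030e-01 -8.643e-01 -2.000e-04] z [ 3.e-04  1.e-04 -1.e+00] yaw -30.2
contact_force [-2.1208  2.7802  5.1277]
ft_torque [0.3476 0.8184 0.0238]
```

View pics/side3z.png

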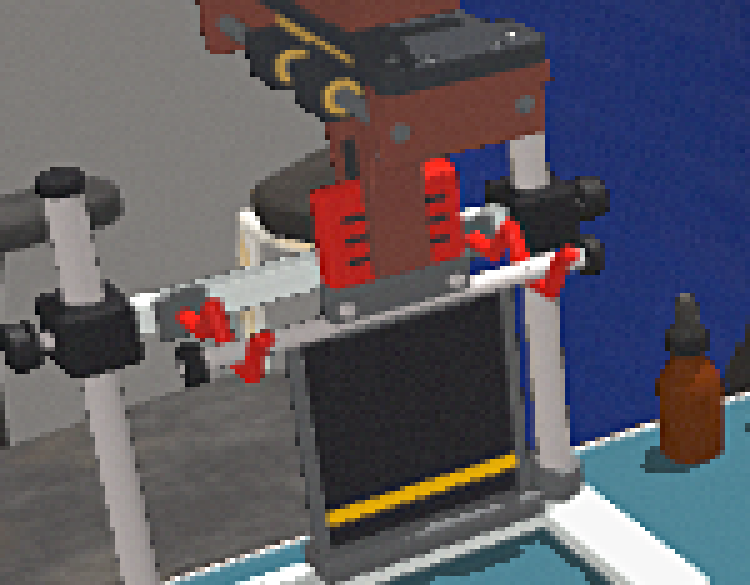

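View pics/w5.png

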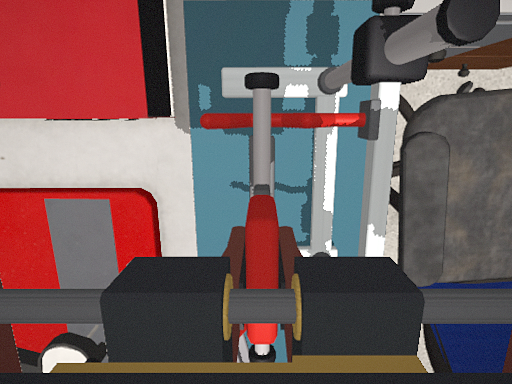

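carry_out(
  steps=[
    {"dx": 0,"dy": 0,"dz": -0.1,"ax": 0,"ay": 0,"az": 0},
    {"dx": 0,"dy": 0,"dz": -0.2,"ax": 0,"ay": 0,"az": 0},
    {"dx": 0,"dy": 0,"dz": -0.3,"ax": 0,"ay": 0,"az": 0},
    {"dx": 0,"dy": 0,"dz": -0.4,"ax": 0,"ay": 0,"az": 0},
    {"dx": 0,"dy": 0,"dz": -0.4,"ax": 0,"ay": 0,"az": 0},
    {"dx": 0,"dy": 0,"dz": -0.4,"ax": 0,"ay": 0,"az": 0},
    {"dx": 0,"dy": 0,"dz": -0.4,"ax": 0,"ay": 0,"az": 0},
    {"dx": 0,"dy": 0,"dz": -0.4,"ax": 0,"ay": 0,"az": 0},
    {"dx": 0,"dy": 0,"dz": -0.4,"ax": 0,"ay": 0,"az": 0},
    {"dx": 0,"dy": 0,"dz": -0.4,"ax": 0,"ay": 0,"az": 0},
  ],
)

```text
t: 18.6
position: [0.6279, -0.2351, 0.2398]
ee_rot: [0.965, -0.26, 0.0, 0.0]
contact_force: [-1.4, 1.1, 4.5]
opening: 0.0137
```

```bash
python3 st.py
```

```text
t 18.6
qpos [-0.1803  0.5469  0.6566  1.6077 -0.362   1.1116  0.0411]
position [ 0.6279 -0.2351  0.2398]
contact_force [-1.3877  1.1094  4.5009]
ft_torque [ 0.279   0.5377 -0.0542]
opening 0.0137
x [ 8.643e-01 -5.030e-01  1.000e-04] y [-0.503  -0.8643 -0.    ] z [ 1.e-04 -0.e+00 -1.e+00] yaw -30.2
```

carry_out(
  steps=[
    {"dx": 0,"dy": 0,"dz": -0.1,"ax": 0,"ay": 0,"az": 0},
    {"dx": 0,"dy": 0,"dz": -0.2,"ax": 0,"ay": 0,"az": 0},
    {"dx": 0,"dy": 0,"dz": -0.3,"ax": 0,"ay": 0,"az": 0},
    {"dx": 0,"dy": 0,"dz": -0.3,"ax": 0,"ay": 0,"az": 0},
    {"dx": 0,"dy": 0,"dz": -0.3,"ax": 0,"ay": 0,"az": 0},
    {"dx": 0,"dy": 0,"dz": -0.3,"ax": 0,"ay": 0,"az": 0},
    {"dx": 0,"dy": 0,"dz": -0.3,"ax": 0,"ay": 0,"az": 0},
    {"dx": 0,"dy": 0,"dz": -0.3,"ax": 0,"ay": 0,"az": 0},
    {"dx": 0,"dy": 0,"dz": -0.3,"ax": 0,"ay": 0,"az": 0},
    {"dx": 0,"dy": 0,"dz": -0.3,"ax": 0,"ay": 0,"az": 0},
  ],
)

```text
t: 19.6
position: [0.6279, -0.2351, 0.2399]
ee_rot: [0.965, -0.26, 0.0, 0.0]
contact_force: [0.0, 0.7, 0.1]
opening: 0.014
```

```bash
python3 st.py
```

```text
t 19.6
qpos [-0.1804  0.5467  0.6567  1.6076 -0.3618  1.1119  0.0409]
position [ 0.6279 -0.2351  0.2399]
contact_force [0.0129 0.7257 0.0844]
ft_torque [-0.0524  0.1209  0.0844]
opening 0.014
x [ 0.8643 -0.5029  0.    ] y [-5.029e-01 -8.643e-01  1.000e-04] z [-0.e+00 -1.e-04 -1.e+00] yaw -30.19
```

Force is now zero, so the hooks carry the whole weight. I'll open.

carry_out(
  steps=[
    {"dx": 0,"dy": 0,"dz": 0,"ax": 0,"ay": 0,"az": 0},
    {"dx": 0,"dy": 0,"dz": 0,"ax": 0,"ay": 0,"az": 0},
    {"dx": 0,"dy": 0,"dz": 0,"ax": 0,"ay": 0,"az": 0},
    {"dx": 0,"dy": 0,"dz": 0,"ax": 0,"ay": 0,"az": 0},
    {"dx": 0,"dy": 0,"dz": 0,"ax": 0,"ay": 0,"az": 0},
    {"dx": 0,"dy": 0,"dz": 0,"ax": 0,"ay": 0,"az": 0},
    {"dx": 0,"dy": 0,"dz": 0,"ax": 0,"ay": 0,"az": 0},
    {"dx": 0,"dy": 0,"dz": 0,"ax": 0,"ay": 0,"az": 0},
    {"dx": 0,"dy": 0,"dz": 0,"ax": 0,"ay": 0,"az": 0},
    {"dx": 0,"dy": 0,"dz": 0,"ax": 0,"ay": 0,"az": 0},
  ],
  jaw=45,
)

```text
t: 20.6
position: [0.6279, -0.2351, 0.24]
ee_rot: [0.965, -0.26, -0.0, -0.0]
contact_force: [-0.3, 0.4, 0.6]
opening: 0.0451
```

```bash
python3 st.py; python3 look.py w6; python3 blk.py w6 0 200 320 150 300
```

```text
t 20.6
qpos [-0.1804  0.5466  0.6567  1.6075 -0.3618  1.1122  0.041 ]
position [ 0.6279 -0.2351  0.24  ]
contact_force [-0.2567  0.3751  0.6446]
ft_torque [-0.0418  0.0999  0.0754]
opening 0.0451
x [ 0.8643 -0.5029 -0.    ] y [-0.5029 -0.8643 -0.    ] z [ 0.  0. -1.] yaw -30.19
[ 245  195   34   94 2906]
z pct [0.22495617 0.25216907 0.25455866 0.25529587 0.25605539]
n 2332 rect ((0.6346011757850647, -0.2229596972465515), (0.032316844910383224, 0.013444568030536175), 59.77447509765625)
ctr (0.6346011757850647, -0.2229596972465515) long ang 59.774437
fitline ang 59.651146 mean [ 0.634633 -0.222959]
```

View pics/w6.png

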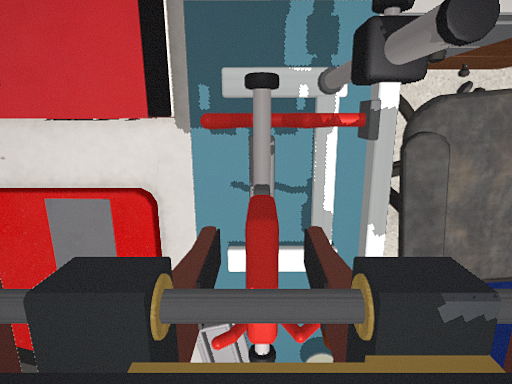

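Released; the shield hangs free in both hooks. I'll retreat straight up, slowly at first.

carry_out(
  steps=[
    {"dx": 0,"dy": 0,"dz": -6,"ax": 0,"ay": 0,"az": 0},
    {"dx": 0,"dy": 0,"dz": -16,"ax": 0,"ay": 0,"az": 0},
    {"dx": 0,"dy": 0,"dz": -28,"ax": 0,"ay": 0,"az": 0},
    {"dx": 0,"dy": 0,"dz": -42,"ax": 0,"ay": 0,"az": 0},
    {"dx": 0,"dy": 0,"dz": -58,"ax": 0,"ay": 0,"az": 0},
    {"dx": 0,"dy": 0,"dz": -76,"ax": 0,"ay": 0,"az": 0},
    {"dx": 0,"dy": 0,"dz": -92,"ax": 0,"ay": 0,"az": 0},
    {"dx": 0,"dy": 0,"dz": -104,"ax": 0,"ay": 0,"az": 0},
    {"dx": 0,"dy": 0,"dz": -110,"ax": 0,"ay": 0,"az": 0},
    {"dx": 0,"dy": 0,"dz": -110,"ax": 0,"ay": 0,"az": 0},
  ],
)

```text
t: 21.65
position: [0.6281, -0.2352, 0.351]
ee_rot: [0.965, -0.26, 0.001, -0.0]
contact_force: [0.0, 0.6, 0.3]
opening: 0.0448
```

```bash
python3 st.py; python3 look.py w7; python3 blk.py w7 0.2545 200 320 100 300
python3 - <<'E'
from rig import robot
import cv2,numpy as np
from h import *
c=robot.read_camera("side");np.savez("side4.npz",**c)
cv2.imwrite("pics/side4z.png",cv2.resize(c["color"][110:260,80:320],None,fx=3.3,fy=3.3,interpolation=cv2.INTER_NEAREST))
W=cloud(load("w7"));a=np.radians(-30.1);x=np.array([np.cos(a),np.sin(a)]);y=np.array([-x[1],x[0]]);o=np.array([.6294,-.236])
Ws=cloud(c)
for n,W in(("w7",W),("side",Ws)):
    S=W.reshape(-1,3);S=S[~np.isnan(S[:,0])];X=(S[:,:2]-o)@x;Y=(S[:,:2]-o)@y
    for lo in np.arange(-.096,.097,.012):
        q=(Y>=lo)&(Y<lo+.012)&(abs(X)<.009)&(S[:,2]>.185)&(S[:,2]<.206)
        if q.sum()>3: print(n,"y%.0f n%d x %.1f ztop %.1f"%(1e3*lo+6,q.sum(),1e3*X[q].mean(),1e3*np.percentile(S[q,2],92)))
A=load("side0");d=cv2.absdiff(A["color"],c["color"]).max(-1)
for nm,(u0,u1,v0,v1) in dict(dropper=(219,237,183,225),beaker=(240,268,178,218),slidebox=(308,348,194,222)).items(): print(nm,np.median(d[v0:v1,u0:u1]),(d[v0:v1,u0:u1]>60).mean())
E
```

```text
t 21.65
qpos [-0.2053  0.4646  0.7015  1.4711 -0.3039  1.3152 -0.0067]
position [ 0.6281 -0.2352  0.351 ]
contact_force [0.0483 0.595  0.2837]
ft_torque [-0.0854  0.0619  0.0014]
opening 0.0448
x [ 0.8643 -0.5029  0.0013] y [-5.029e-01 -8.643e-01 -4.000e-04] z [ 1.3e-03 -3.0e-04 -1.0e+00] yaw -30.19
[ 252  164   19   82 1436]
z pct [0.23729742 0.25395442 0.25483659 0.25551872 0.25620978]
n 1307 rect ((0.62727290391922, -0.23565372824668884), (0.058367788791656494, 0.01362344715744257), 59.35425567626953)
ctr (0.62727290391922, -0.23565372824668884) long ang 59.35421
fitline ang 59.65133 mean [ 0.62791663 -0.234728  ]
w7 y-90 n175 x -1.2 ztop 200.7
w7 y-78 n108 x -2.7 ztop 197.0
w7 y-66 n159 x -0.7 ztop 196.7
w7 y-54 n35 x -2.5 ztop 196.9
w7 y30 n99 x -1.8 ztop 199.9
w7 y42 n146 x -1.9 ztop 196.8
w7 y54 n149 x -1.9 ztop 197.0
w7 y66 n206 x -0.6 ztop 196.7
w7 y78 n189 x -1.6 ztop 200.0
w7 y90 n131 x -1.0 ztop 201.3
side y-90 n18 x -3.8 ztop 200.3
side y-78 n4 x -7.7 ztop 190.7
side y-66 n22 x -4.3 ztop 196.3
side y-54 n27 x -6.5 ztop 196.7
side y-42 n23 x -5.9 ztop 196.0
side y-30 n34 x -7.2 ztop 204.6
side y-18 n39 x -7.2 ztop 203.2
side y-6 n38 x -7.3 ztop 204.9
side y6 n41 x -7.3 ztop 203.9
side y18 n39 x -7.2 ztop 203.4
side y30 n46 x -6.2 ztop 202.9
side y42 n34 x -6.4 ztop 196.4
side y54 n15 x -6.1 ztop 196.4
side y66 n21 x -5.6 ztop 197.3
side y78 n27 x -6.0 ztop 196.8
side y90 n27 x -5.0 ztop 200.8
dropper 4.0 0.0
beaker 3.0 0.10446428571428572
slidebox 2.0 0.0
```

View pics/side4z.png

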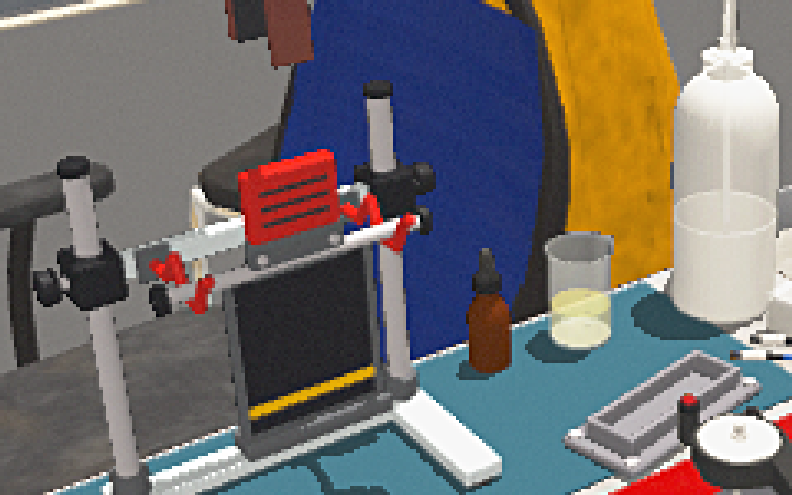

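```bash
python3 look.py w8; python3 blk.py w8 0.2545 200 320 100 300|tail -2; python3 -c "
from rig import robot
print(robot.sign_off())"
```

```text
ctr (0.6271669268608093, -0.23557639122009277) long ang 60.206795
fitline ang 59.757805 mean [ 0.6279088 -0.2346904]
the job is handed in; nothing more can be done
None
```

The shield is hanging in both red hooks and the job is handed in, at about 22 s of the allowed 45 s. I lifted it straight out of the cradle, carried it in front of the hooks above their tips, and lowered it in small steps until they took it.

- **Contact:** the hooks took the rod with its axis at about z = 0.192 m. My first lowering read about 3 N of sideways force. I lifted slightly, shifted 2 mm and lowered again: the height was the same and the sideways force similar, so I took it for friction on the flat hook bottom.
- **Pull check:** I held it for about 1 s at 5.1 to 5.8 N on top of its own weight. There was almost no twisting moment across the stand, so both hooks were sharing the load.
- **Release:** I eased the arm until the wrist force read zero, opened the jaws and backed straight up 110 mm.
- **Level and still:** the top of the rod measured about 197 mm high at both hooks, and two wrist-camera views after release agreed to about 0.1 mm.
- **Bystanders:** the dropper bottle and slide box look the same as before. The beaker region differed in about 10% of its pixels. I put this down to the shield having partly covered it in the first picture, since the beaker itself looks unmoved.

The scene camera was blocked by the arm when I last used it, before hanging the shield. The final checks therefore rest on the side and wrist cameras.

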